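# Fit the check probe to the sloped port of a tissue bath

## Robot

A 6-joint arm with a two-finger parallel gripper is mounted at the origin on the work surface. World frame = base frame: x ahead of the robot, y to its left, z up, the work surface at z = 0. Lengths are in mm, angles in rad, forces in N, time in s.
With the tool pointing down it reaches from about 325 to 900 mm from the base axis. Payload 6.1 kg.
Tool frame: the origin (TCP) lies at the very end of the fingers, on their centre line; the grasp point (between the pads) lies 19 mm behind it (ctrl.tcp_to_grasp is the distance from the TCP to the grasp point, in mm); z points along the fingers, y is the line along which they close (so a half turn about z gives the same grasp; the last joint's range is limited). The gripper opens to 85 mm and grips with 20 to 120 N. Pads are 22 mm wide; open, the fingers measure 114 mm over their backs; the gripper's body (76 mm by 85 mm) begins 54 mm behind the grasp point. The pads swing forward as they close: fully open they stand 13 mm farther back than shut.
Start: joints at [-1.282, 0.22, 1.526, -0, 1.395, -0.126], TCP at [251.872, -571.993, 231.3] pointing down, gripper open.
Joint ranges: [-2.98, 2.98], [-0.91, 2.08], [0.09, 2.57], [-1.24, 4.39], [0.2, 2.65], [-2.68, 2.68]. Speed limits (rad/s): [2.57, 2.57, 3.01, 3.14, 3.14, 3.14].

## Interface

Orientations are given as a unit quaternion [x, y, z, w].
In Python, from plant import observe, viewer, order, ctrl gives the robot as it stands.
- The arm moves only by the tool move_arm, never from a script. Its argument "targets" is a list that holds one entry, the list of rows, each a list of 5 numbers: the gripper command: -1 is shut, 1 is fully open, values between are in proportion, then the shift along the tool's x, y, z normalised to -1 to 1, where 1 is 50 cm, then the turn about the tool's z normalised to -1 to 1, where 1 is 180 degrees. In form: [[[fingers, x, y, z, yaw], ...]]. A call has 1 to 20 rows; each row is the pose to reach, as a shift and turn from the pose commanded when the call began, along the tool's axes at that moment, turning the shorter way round; what a row does not reach only later rows make up. A row lasts 1/10 s, in which the tool goes at most 50 mm and 8.59 degrees, less where a joint would pass 70% of its speed; a pose out of reach is approached as far as the arm can. A call with a number of a shift or a turn outside -1 to 1 is refused whole. A call with a gripper value outside its range is refused whole. The fingers move at their own pace and stop on an object; "squeeze" is the grip in N (left out, the last holds). Time passes only in rows, so rows that repeat a pose let the fingers close. It gives the time, the measured TCP pose, the force, the opening and the grip force at its end, in the units of the state.
- observe(): the state, without advancing time (a new reading comes with each control period).
- viewer.capture(name): name is "side" or "top"; returns (picture, depth): 480x640x3 uint8, blue, green, red; 480x640 float32, mm along the optical axis (not along the pixel's ray), 0 where there is no reading.
- viewer.camera_info(name): a dict with "camera_matrix" (3x3 intrinsics, pixels), "origin" and "orientation" of the camera in the world. Camera axes: x right, y up, looking along -z (the intrinsics and any distortion apply to the point x, -y, -z); pixel columns grow to the right and rows downward; lengths in mm; the calibration is good to about 2 mm. A picture is of the moment at which its call begins. camera_info takes no time and is no camera call.
- order.finish_job(): hands the job in; it is judged then, once.
The state is a dict: "time": time; "qpos": joint angles; "dq": joint speeds; "effort": joint torques, N m; "tcp_pos": TCP position; "eef_rot": TCP orientation; "contact_force": force on the tool from outside, world axes, zero at the start; "torque": the same for the moment, N m; "finger_gap": finger opening in mm; "grip_force": force on a finger pad.
Only numpy, scipy, OpenCV 4.12 (cv2) and the standard library are available. Lean on these libraries where they do the work, as an engineer would, in place of code of your own. Each camera call takes 0.05 s, during which the arm holds its last target. There are 200 camera calls.

## Task

Check-probe the heated tissue bath: push its red release button fully in, give the yellow bayonet cap a quarter turn anticlockwise, lift it off and set it down gently, right way up and flat, in the steel tray. Then take the blue-handled probe from its stand and slide it, under control, fully home into the opened sloped port, and let go of it there. Do not drop the cap or the probe, and do not disturb the bottle, the jar or the trough.

Things in the scene. Friction and masses are not known exactly. Their poses are not given: they have to be found in the camera images.
- port: Sloped top panel of the fixed white bath, 200 mm along its x (up the slope), 186 mm along y. Origin: on the panel at the port's axis, 130 mm above the bench. z is the port's axis, square to the panel, leaning 28 degrees from vertical towards the robot's side. Steel claws, up to 15 mm high, 34 to 51 mm from the axis, hold the cap's ears from -18 to +49 degrees about z from +x, and opposite.
- port_mouth (a point): Centre of the port's mouth, at z = 14 mm of the port: the top of a fixed brass collar, 30 mm square and 14 mm high, with a round hole of 13 mm diameter, 74 mm deep, straight down along -z of the port. The closed cap covers it.
- release (a joint): Travel of the red button into the panel: 0 out (locked), 0.010 m fully in. It slides along -z of the port against about 4 N of friction, no spring: it stays in. It carries a steel bolt that blocks the cap's turning until it is in by about 8 mm.
- release_top (a point): Centre of the red button's round top (28 mm diameter); out, it stands 16 mm above the panel, at port x -66 mm, y -45 mm. It moves with the button.
- cap: Yellow bayonet cap (about 120 g), loose, locked on the port at the start. Origin: centre of its underside, 2 mm above the panel; its axes are then the port's. Skirt 54 mm across, hollow below (46 mm wide, 12 mm deep, resting on the collar with some 2 mm of play), flat top at z = 18 mm. Two ears at the rim, 24 mm wide, 6 mm thick, reach out to 42 mm along +x and -x.
- cap_grip (a point): Middle of the cap's grip bar, 34 mm above the cap's origin. The bar is 60 mm along the cap's x, 14 mm wide in y, from z = 18 to 50 mm of the cap. Anticlockwise means seen looking down onto the cap (positive about z). Past about 68 degrees the ears are clear and the cap lifts off along z; stops end the turn at about 97 degrees.
- tray: Shallow square steel tray, fixed, 150 x 150 x 20 mm, walls and floor 5 mm. Origin: centre of its underside, on the bench; z up.
- stand: Upright cream block, fixed: 70 x 70 mm, 80 mm high, on a grey foot 100 x 100 x 12 mm. Origin: centre of its underside, z up. A hole of 15 mm diameter, 72 mm deep, in the middle of its top holds the probe.
- probe: Wireless temperature probe (about 120 g), at the start upright in the stand. Origin: centre of the handle's underside (shoulder), z towards the handle. Blue square handle 24 x 24 mm (sides along x, y), z = 0 to 70 mm; below it a steel shaft, 10 mm diameter, 65 mm long. Home in the port, the shoulder rests on the collar's mouth; any turn about its axis will do.
- probe_tip (a point): The tip of the probe's shaft, at z = -65 mm of the probe. The last 9 mm taper to 4 mm diameter.
- reagent: Bystander: amber reagent bottle, 72 mm across and 170 mm tall, loose. Origin: centre of its underside.
- jar: Bystander: white jar with a yellow lid, 60 mm across and 110 mm tall, loose. Origin: centre of its underside.
- trough: Bystander: cream open staining trough, 80 x 100 x 50 mm (x, y, z), loose. Origin: centre of its underside.
Things that resemble listed ones, but are neither listed nor needed, are in the scene too. Several things have the shape of the cap; the one meant has the colours described above.

How it is judged:
By the outcome, as a careful person would: the job done as asked, in the order asked, and still so for the second after the job is handed in, with the robot touching nothing.
It also fails if it takes over 72 s, if anything falls off the work surface, if the arm or the gripper's body presses on something with over 40 N, if the wrist force passes 120 N, or if a joint passes its speed limit or range.

## Working session

There is one attempt and no reset: what is moved stays moved. The work goes in short steps, Python scripts to look and compute and a tool call to move; the robot and the scene stay as the last step left them, time stands still between calls to the robot, and variables do not carry over. Pictures are saved under pics/ and viewed, at most 10 in all, crops included, and the job is handed in when it is done.

Besides the shell and the picture viewer there is one more tool, called as name(argument=value, ...), one argument or row to a line, values as JSON. move_arm: Moves the arm, as the interface text tells. Its arguments: {"type":"object","properties":{"targets":{"type":"array","items":{"type":"array","items":{"type":"array","items":{"type":"number","minimum":-1,"maximum":1}}}},"squeeze":{"type":"number"}},"required":["targets"]}

```bash
ls; mkdir -p pics; cat > h.py <<'E'
import numpy as np, cv2
from scipy.spatial.transform import Rotation as R
from plant import observe, viewer, order, ctrl
def cap(n):
    p,d=viewer.capture(n); np.savez('%s.npz'%n,p=p,d=d); return p,d
def pt(n,u,v,d=None,z=None):
    i=viewer.camera_info(n);K=np.array(i['camera_matrix']);
    dist=np.array(i.get('distortion',np.zeros(5)),float).ravel()
    x,y=cv2.undistortPoints(np.array([[[u,v]]],float),K,dist)[0,0]
    r=R.from_quat(i['orientation']).apply([x,-y,-1]);o=np.array(i['origin'])
    return o+r*(d if d is not None else (z-o[2])/r[2])
def proj(n,P):
    i=viewer.camera_info(n);K=np.array(i['camera_matrix'])
    c=R.from_quat(i['orientation']).inv().apply(np.atleast_2d(P)-np.array(i['origin']))*[1,-1,-1]
    q=c@K.T; return q[:,:2]/q[:,2:]
E
python3 - <<'E'
from h import *
print(observe()); print(viewer.camera_info('side'),viewer.camera_info('top'))
for n in('side','top'):
    p,d=cap(n); cv2.imwrite('pics/%s0.png'%n,p)
E
```

```text
pics
{'time': 0.0, 'qpos': array([-1.28209409e+00,  2.21217904e-01,  1.52759203e+00,  1.36885578e-06,
        1.39467729e+00, -1.26118604e-01]), 'dq': array([-1.32199236e-03, -1.23932559e-03,  2.36817871e-04, -1.20781534e-03,
       -8.44228226e-05,  1.42025088e-03]), 'effort': array([ 5.70312877e-04, -4.96889842e+01, -3.89393520e+01, -1.40673042e-04,
        1.10195868e-02, -2.05597894e-05]), 'tcp_pos': array([ 251.70899831, -571.43153417,  230.21441791]), 'eef_rot': array([ 9.78567045e-01,  2.05926302e-01, -7.62501932e-05, -9.44210999e-04]), 'contact_force': array([-8.43919698e-04, -1.02171715e+00, -4.27664915e-01]), 'torque': array([ 0.00850688, -0.00353496,  0.02745507]), 'grip_force': 0.0, 'finger_gap': 85.04245009587522}
{'camera_matrix': array([[446.0103713 ,   0.        , 318.20474783],
       [  0.        , 446.0103713 , 240.63168314],
       [  0.        ,   0.        ,   1.        ]]), 'origin': array([226.10422497, 774.70418618, 608.4984609 ]), 'orientation': array([-0.10851424,  0.48809685,  0.84422599, -0.19305078])} {'camera_matrix': array([[613.57840378,   0.        , 314.74694352],
       [  0.        , 613.57840378, 247.95643265],
       [  0.        ,   0.        ,   1.        ]]), 'origin': array([ 465.42538616,   -2.46266485, 1302.84962994]), 'orientation': array([ 0.03803464, -0.03656344, -0.69616169,  0.7159437 ])}
```

View pics/top0.png

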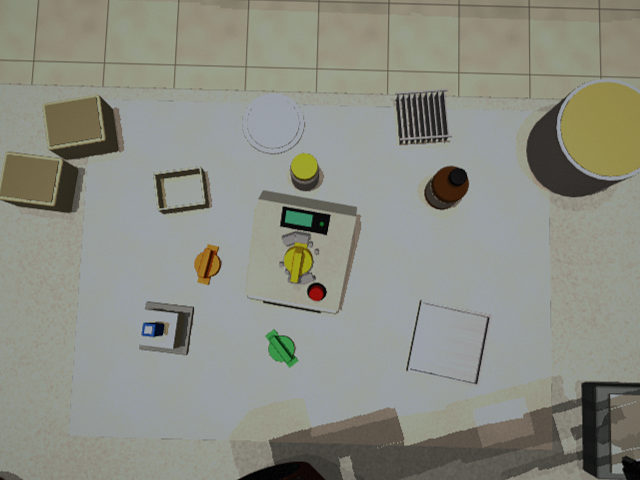

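View pics/side0.png

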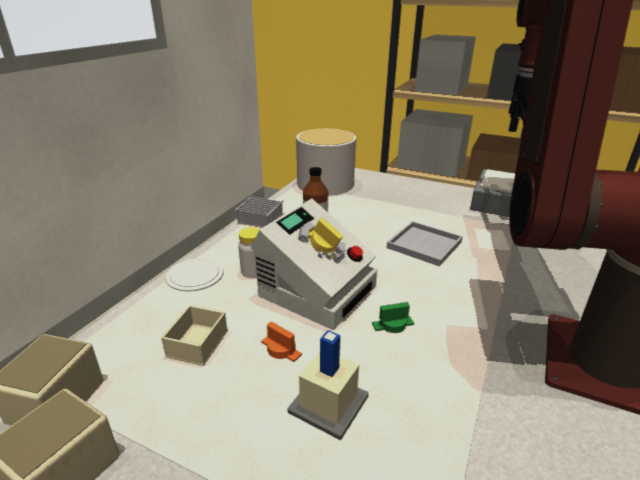

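```bash
python3 - <<'E'
from h import *
for o in (ctrl,viewer,order): print([ (a,getattr(o,a)) for a in dir(o) if not a.startswith('__')])
z=np.load('top.npz');p,d=z['p'],z['d']
for n,(u,v) in dict(capbar=(299,262),button=(317,292),tray=(449,342),probe=(153,329),pan1=(265,215),pan2=(350,215),pan3=(260,290),pan4=(335,303),pan5=(285,295),pan6=(345,240)).items():
    print(n,d[v,u],pt('top',u,v,d[v,u]).round(1))
# plane fit
P=[]
for v in range(205,300):
    for u in range(255,350):
        if d[v,u]>0:P.append(pt('top',u,v,d[v,u]))
P=np.array(P);
n0=None;best=0;rng=np.random.default_rng(0)
for k in range(1000):
    a,b,c=P[rng.choice(len(P),3,False)];n=np.cross(b-a,c-a)
    if np.linalg.norm(n)<1:continue
    n/=np.linalg.norm(n); 
    if abs(n[2])>.97: continue
    m=abs((P-a)@n)<1.5
    if m.sum()>best:best=m.sum();M=m
Q=P[M];c=Q.mean(0);n=np.linalg.svd(Q-c,full_matrices=False)[2][2];n*=np.sign(n[2])
print('plane',best,c,n,np.degrees(np.arccos(n[2])),np.degrees(np.arctan2(n[1],n[0])))
print(Q.min(0),Q.max(0))
cv2.imwrite('pics/crop1.png',cv2.resize(p[180:320,235:375],None,fx=4.2,fy=4.2,interpolation=cv2.INTER_CUBIC))
E
```

```text
[('Unreachable', <class 'plant.Unreachable'>), ('tcp_to_grasp', 18.700000000000003)]
[('camera_info', <function make.<locals>.<lambda> at 0x7f1eb0068fe0>), ('capture', <function make.<locals>.drawn_camera at 0x7f1eb0068a40>)]
[('finish_job', <function connect.<locals>.done at 0x7f1eb00684a0>)]
capbar 1125.6737 [557.6  29.7 180.7]
button 1184.7388 [505.8  -5.  115.7]
tray 1286.3131 [ 412.8 -284.7    2.8]
probe 1145.116 [427.2 299.1 148.4]
pan1 1155.4845 [646.2  97.  160.4]
pan2 1141.4797 [648.4 -62.3 174.1]
pan3 1208.9766 [507.4 107.4  91.9]
pan4 1209.2926 [486.1 -41.1  88.8]
pan5 1209.2936 [499.   57.9  90.6]
pan6 1155.7134 [603.6 -54.9 155.1]Traceback (most recent call last):
  File "<stdin>", line 10, in <module>
  File "h.py", line 7, in pt
    i=viewer.camera_info(n);K=np.array(i['camera_matrix']);
ValueError: time passes only in moves, steps and waits
```

```bash
sed -i 's/^def cap/_I={}\ndef info(n):\n    if n not in _I: _I[n]=viewer.camera_info(n)\n    return _I[n]\ndef cap/; s/i=viewer.camera_info(n);K/i=info(n);K/' h.py
python3 - <<'E'
from h import *
z=np.load('top.npz');p,d=z['p'],z['d']
P=[]
for v in range(205,300):
    for u in range(255,350):
        if d[v,u]>0:P.append(pt('top',u,v,d[v,u]))
P=np.array(P);
best=0;rng=np.random.default_rng(0)
for k in range(1000):
    a,b,c=P[rng.choice(len(P),3,False)];n=np.cross(b-a,c-a)
    if np.linalg.norm(n)<1:continue
    n/=np.linalg.norm(n); 
    if abs(n[2])>.97: continue
    m=abs((P-a)@n)<1.5
    if m.sum()>best:best=m.sum();M=m
Q=P[M];c=Q.mean(0);n=np.linalg.svd(Q-c,full_matrices=False)[2][2];n*=np.sign(n[2])
print('plane',best,c,n,np.degrees(np.arccos(n[2])),np.degrees(np.arctan2(n[1],n[0])), 'n.c',n@c)
hsv=cv2.cvtColor(p,cv2.COLOR_BGR2HSV)
def world(m): return np.array([pt('top',u,v,d[v,u]) for v,u in np.argwhere(m)])
roi=np.zeros(d.shape,bool);roi[220:310,240:370]=1
yl=world(roi&(abs(hsv[...,0].astype(int)-28)<6)&(hsv[...,1]>150)&(hsv[...,2]>80))
h=(yl-c)@n; T=yl[h>46]; print('bar top',len(T),h.max(),T.mean(0)); s=np.linalg.svd(T-T.mean(0))[2][0];print(s)
rd=world(roi&((hsv[...,0]<6)|(hsv[...,0]>174))&(hsv[...,1]>150)&(hsv[...,2]>60)); hr=(rd-c)@n
print('red',len(rd),np.median(hr),hr.max(),rd[abs(hr-16)<2.5].mean(0), len(rd[abs(hr-16)<2.5]))
rt=np.zeros(d.shape,bool);rt[310:350,130:180]=1
b=world(rt&(abs(hsv[...,0].astype(int)-115)<15)&(hsv[...,1]>120)); print('probe',len(b),b.min(0),b.max(0)); t=b[b[:,2]>b[:,2].max()-4];print(len(t),t.mean(0),t.min(0),t.max(0))
cv2.imwrite('pics/crop1.png',cv2.resize(p[180:320,235:375],None,fx=4.2,fy=4.2,interpolation=cv2.INTER_CUBIC))
cv2.imwrite('pics/crop2.png',cv2.resize(np.hstack([p[290:370,125:205],p[290:370,408:488]]),None,fx=5,fy=5,interpolation=cv2.INTER_CUBIC))
E
```

```text
plane 3365 [580.36056098  31.1518102  134.04407011] [-0.47132501  0.07351465  0.8788904 ] 28.491198928944836 171.1347542597225 n.c -153.43828697348107
bar top 227 1078.952649242848 [548.85205076  35.25225682 190.51917066]
[-0.06824985 -0.03464986  0.99706637]
red 169 15.521109612345107 1078.952649242848 [502.75106074  -2.38000665 113.61079017] 107
probe 197 [411.26731822  -2.46266485  78.90175916] [ 465.42538616  336.11152441 1302.84962994]
3 [ 465.42538616   -2.46266485 1302.84962994] [ 465.42538616   -2.46266485 1302.84962994] [ 465.42538616   -2.46266485 1302.84962994]
```

View pics/crop1.png

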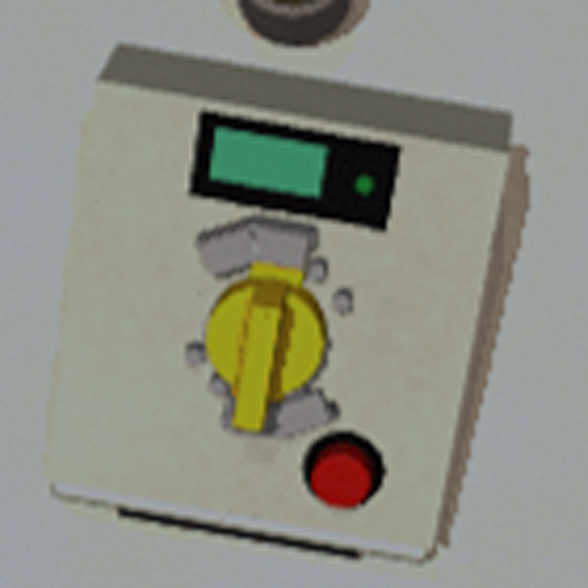

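View pics/crop2.png

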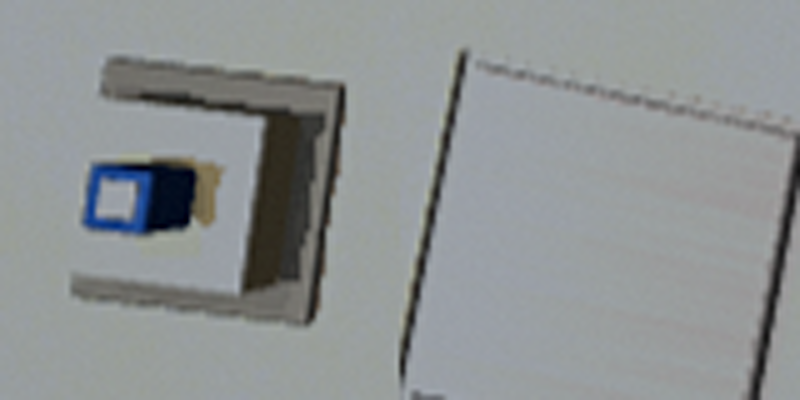

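```bash
cat > an.py <<'E'
from h import *
z=np.load('top.npz');p,d=z['p'],z['d']
hsv=cv2.cvtColor(p,cv2.COLOR_BGR2HSV).astype(int);ok=d>100
def world(m): return np.array([pt('top',u,v,d[v,u]) for v,u in np.argwhere(m&ok)])
def roi(u0,u1,v0,v1):
    r=np.zeros(d.shape,bool);r[v0:v1,u0:u1]=1;return r
az=np.radians(171.1);s,c=np.sin(np.radians(28)),np.cos(np.radians(28))
h=np.array([np.cos(az),np.sin(az),0]);n=h*s+np.array([0,0,c]);px=-h*c+np.array([0,0,s]);py=np.cross(n,px)
E
python3 - <<'E'
from an import *
# azimuth by white panel plane w/ bench bias
b=world(roi(340,390,310,360));print('bench',b.mean(0),b.std(0))
cen=np.array([580.36,31.15,134.04])
yl=world(roi(240,370,220,310)&(abs(hsv[...,0]-28)<6)&(hsv[...,1]>150)&(hsv[...,2]>80))
rel=(yl-cen)@np.c_[px,py,n]
for a in(47,48,49,50,51,52,53,54,55): print(a,(abs(rel[:,2]-a)<.5).sum(),end='; ')
T=yl[(rel[:,2]>47)&(rel[:,2]<57)];m=T.mean(0);print('\nbar top',len(T),m,np.linalg.svd(T-m)[2][0]);r=(T-m)@np.c_[px,py,n];print(r.min(0),r.max(0),r.mean(0))
rd=world(roi(300,335,280,305)&((hsv[...,0]<6)|(hsv[...,0]>174))&(hsv[...,1]>150)&(hsv[...,2]>60)); hr=(rd-cen)@n
k=rd[abs(hr-16)<2.5];kc=(k.max(0)+k.min(0))/2;print('red',len(k),np.median(hr),k.mean(0),kc)
o=m-52*n;print('port from bar',o); print('button rel',(k.mean(0)-o)@np.c_[px,py,n],'exp -66 -45 16')
t=world(roi(130,180,310,350)&(abs(hsv[...,0]-112)<15)&(hsv[...,1]>120));print('blue',len(t),t[t[:,2]>143].mean(0),t.max(0));
tp=world(roi(138,170,318,340));tp=tp[tp[:,2]>143];print('probe top',len(tp),tp.mean(0),tp.min(0),tp.max(0))
# tray rim corners at z=20
for u,v in((421,301),(489,317),(478,383),(408,369)):print('tray',pt('top',u,v,z=20).round(1))
# side camera check
for name,P in dict(bar=m,btn=k.mean(0),probe=tp.mean(0)).items(): print(name,proj('side',P))
E
```

```text
bench [ 423.39545661 -107.50183003    0.51237776] [30.11023202 30.33185391  2.58004035]
47 9; 48 14; 49 22; 50 29; 51 44; 52 48; 53 25; 54 20; 55 8; 
bar top 216 [549.79337172  35.88288923 175.70906615] [-0.87680124  0.12845899 -0.46337661]
[-30.93300765  -6.9384434   -4.16679239] [28.81273374  7.12424789  5.40063282] [-1.15167135e-13 -1.53457494e-14  8.76418280e-14]
red 99 14.827042081657755 [502.939628    -2.3350339  114.08642319] [502.83609612  -2.21115371 113.7174317 ]
port from bar [573.91196296  32.10601864 129.79579133]
button rel [-64.58077285 -45.00653499  16.54624616] exp -66 -45 16
blue 194 [427.6110079  306.19756421 149.01454926] [438.29178682 336.11152441 154.10183946]
probe top 171 [427.29666675 307.30303272 149.67683744] [414.27518052 294.83782653 143.0698669 ] [439.71444299 321.29671163 155.6649984 ]
tray [ 496.4 -222.3   20. ]
tray [ 467.2 -363.8   20. ]
tray [ 331.8 -340.9   20. ]
tray [ 356.1 -196.9   20. ]
bar [[330.33916522 226.91246416]]
btn [[357.00152306 249.1909486 ]]
probe [[330.1945589  336.00583933]]
```

```bash
cat > pl.py <<'E'
import json,os,sys
from h import *
S='cmd.json'
def load(): return json.load(open(S)) if os.path.exists(S) else dict(p=[251.872,-571.993,231.3],a=23.77)
a0=np.radians(-8.7);s,c=np.sin(np.radians(28)),np.cos(np.radians(28))
hx=np.array([np.cos(a0),np.sin(a0),0]);Z=np.array([0,0,1.])
n=-hx*s+Z*c;px=hx*c+Z*s;py=np.cross(n,px)
O=np.array([574.3,32.0,130.])
def port(x,y,z): return O+x*px+y*py+z*n
def plan(T):
    """T: (world xyz, tool-x azimuth deg, finger); prints rows; stores last as commanded"""
    st=load();P=np.array(st['p']);a=np.radians(st['a'])
    ax=np.array([[np.cos(a),np.sin(a),0],[np.sin(a),-np.cos(a),0],[0,0,-1]])
    for w,az,f in T:
        r=np.round(ax@(np.array(w)-P)/500,4); yaw=round(((st['a']-az+180)%360-180)/180,4)
        print([f,*r.tolist(),yaw])
    st['p']=(P+ax.T@r*500).tolist(); st['a']=st['a']-yaw*180; json.dump(st,open(S,'w'))
def lin(A,B,k): return [np.array(A)+(np.array(B)-A)*(i+1)/k for i in range(k)]
E
python3 - <<'E'
from pl import *
E=lambda z: port(-62,-51,z)-11*hx
print(E(30),E(6))
plan([([400,-200,260],-8.7,-1),(E(60),-8.7,-1),(E(30),-8.7,-1)])
E
```

```text
[487.67729785  -6.33850621 127.38119089] [498.81497232  -8.0428099  106.19044866]
[-1, 0.571, -0.5615, -0.0574, 0.1804]
[-1, 0.8638, -0.8604, 0.1549, 0.1804]
[-1, 0.8876, -0.8453, 0.2078, 0.1804]
```

move_arm(
  targets=[
    [[-1,0.571,-0.5615,-0.0574,0.1804],[-1,0.571,-0.5615,-0.0574,0.1804],[-1,0.571,-0.5615,-0.0574,0.1804],[-1,0.571,-0.5615,-0.0574,0.1804],[-1,0.571,-0.5615,-0.0574,0.1804],[-1,0.571,-0.5615,-0.0574,0.1804],[-1,0.571,-0.5615,-0.0574,0.1804],[-1,0.571,-0.5615,-0.0574,0.1804],[-1,0.571,-0.5615,-0.0574,0.1804],[-1,0.8638,-0.8604,0.1549,0.1804],[-1,0.8638,-0.8604,0.1549,0.1804],[-1,0.8638,-0.8604,0.1549,0.1804],[-1,0.8638,-0.8604,0.1549,0.1804],[-1,0.8638,-0.8604,0.1549,0.1804],[-1,0.8638,-0.8604,0.1549,0.1804],[-1,0.8876,-0.8453,0.2078,0.1804],[-1,0.8876,-0.8453,0.2078,0.1804],[-1,0.8876,-0.8453,0.2078,0.1804]],
  ],
  squeeze=20,
)

```text
time: 1.9
tcp_pos: [487.0, -7.2, 127.1]
eef_rot: [0.997, -0.076, -0.001, 0.0]
contact_force: [-0.8, -0.4, 0.1]
finger_gap: 0.1
grip_force: 0.0
```

```bash
python3 - <<'E'
from pl import *
print(observe()['tcp_pos'],load(),observe()['contact_force'],observe()['time'])
p,d=cap('side'); cv2.imwrite('pics/s1.png',cv2.resize(p[150:310,250:450],None,fx=3.5,fy=3.5,interpolation=cv2.INTER_CUBIC))
E=lambda z: port(-62,-51,z)-11*hx
plan([(E(z),-8.7,-1) for z in(24,20,18,16,14,12,10,8,6.5,5.5,5.5)])
E
```

```text
[486.95834972  -7.22779919 127.13509004] {'p': [487.66890155936034, -6.3152792835081755, 127.4], 'a': -8.702000000000002} [-0.78976564 -0.44724805  0.08204105] 1.9
[-1, 0.0057, 0.0, 0.0106, -0.0]
[-1, 0.0094, 0.0, 0.0177, -0.0]
[-1, 0.0113, 0.0, 0.0212, -0.0]
[-1, 0.0132, 0.0, 0.0248, -0.0]
[-1, 0.015, 0.0, 0.0283, -0.0]
[-1, 0.0169, 0.0, 0.0318, -0.0]
[-1, 0.0188, 0.0, 0.0354, -0.0]
[-1, 0.0207, 0.0, 0.0389, -0.0]
[-1, 0.0221, 0.0, 0.0415, -0.0]
[-1, 0.023, 0.0, 0.0433, -0.0]
[-1, 0.023, 0.0, 0.0433, -0.0]
```

View pics/s1.png

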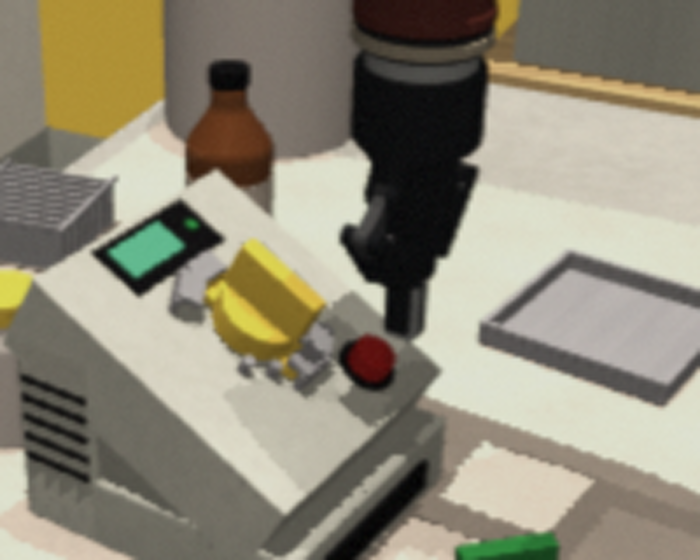

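move_arm(
  targets=[
    [[-1,0.0057,0,0.0106,0],[-1,0.0094,0,0.0177,0],[-1,0.0113,0,0.0212,0],[-1,0.0132,0,0.0248,0],[-1,0.015,0,0.0283,0],[-1,0.0169,0,0.0318,0],[-1,0.0188,0,0.0354,0],[-1,0.0207,0,0.0389,0],[-1,0.0221,0,0.0415,0],[-1,0.023,0,0.0433,0],[-1,0.023,0,0.0433,0]],
  ],
)

```text
time: 3.05
tcp_pos: [499.2, -8.1, 105.7]
eef_rot: [0.997, -0.076, 0.0, -0.0]
contact_force: [-1.9, 0.3, 2.0]
finger_gap: -0.0
grip_force: 1.2
```

move_arm(
  targets=[
    [[-1,0.0009,0,0.0018,0],[-1,0.0014,0,0.0026,0],[-1,0.0019,0,0.0035,0],[-1,0.0019,0,0.0035,0]],
  ],
)

```text
time: 3.45
tcp_pos: [499.8, -8.2, 104.6]
eef_rot: [0.997, -0.076, -0.0, 0.0]
contact_force: [-5.8, -0.4, 8.8]
finger_gap: -0.1
grip_force: 5.3
```

```bash
python3 - <<'E'
from pl import *
st=load(); st['p']=(np.array(st['p'])+hx*.95-Z*1.75).tolist(); json.dump(st,open(S,'w'))
o=observe();print(o['tcp_pos'],o['contact_force']@n)
p,d=cap('side'); cv2.imwrite('pics/s2.png',cv2.resize(p[190:310,290:410],None,fx=5,fy=5,interpolation=cv2.INTER_CUBIC))
E
```

```text
[499.76257473  -8.20851929 104.62433527] 10.41558092270276
```

View pics/s2.png

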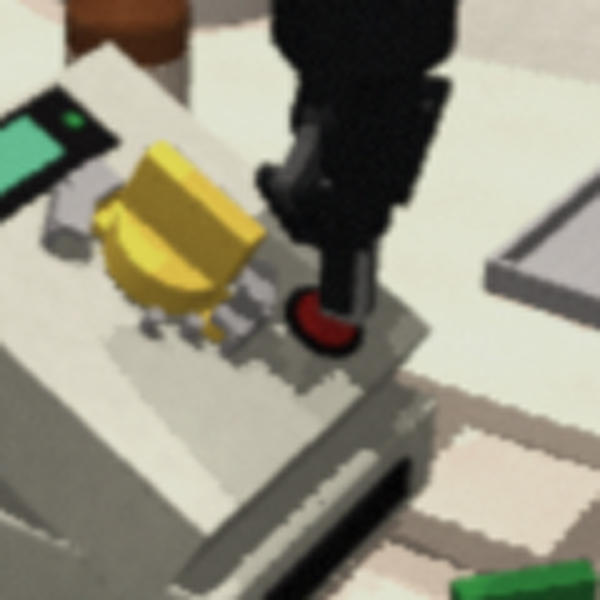

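move_arm(
  targets=[
    [[-1,0.0009,0,0.0018,0],[-1,0.0014,0,0.0027,0],[-1,0.0014,0,0.0027,0],[-1,-0.025,0.0,-0.05,0],[-1,-0.025,0.0,-0.05,0]],
  ],
)

```text
time: 4.0
tcp_pos: [488.7, -6.3, 131.4]
eef_rot: [0.997, -0.076, 0.002, 0.0]
contact_force: [0.9, -0.0, -0.5]
finger_gap: 0.2
grip_force: 0.0
```

```bash
python3 - <<'E'
from pl import *
st=load(); st['p']=(np.array(st['p'])-hx*12.5+Z*25).tolist(); json.dump(st,open(S,'w'))
o=observe();print(o['tcp_pos'],st,o['contact_force'])
p,d=cap('top')
exec(open('an.py').read().split('az=')[0].replace("from h import *",""))
cen=O
rd=world(roi(300,335,280,305)&((hsv[...,0]<6)|(hsv[...,0]>174))&(hsv[...,1]>150)&(hsv[...,2]>60)); print('red',len(rd),np.median((rd-O)@np.c_[px,py,n],axis=0) if len(rd) else 0)
up=port(29,-30,75); st_=port(29,-30,30)
plan([(up,-8.7,-1),(port(29,-30,75),-8.7,-1),(st_,-8.7,-1)])
E
```

```text
[488.72273312  -6.30708193 131.36632956] {'p': [487.61941613810944, -6.308113048314064, 129.0], 'a': -8.702000000000002} [ 0.85225003 -0.04434233 -0.46030214]
red 613 [114.10902537 -47.40096415 365.13224598]
[-1, 0.1406, -0.042, -0.1617, -0.0]
[-1, 0.1406, -0.042, -0.1617, -0.0]
[-1, 0.1828, -0.042, -0.0822, -0.0]
```

move_arm(
  targets=[
    [[-1,0,0,-0.1617,0],[-1,0,0,-0.1617,0],[-1,0.1406,-0.042,-0.1617,0],[-1,0.1406,-0.042,-0.1617,0],[-1,0.1406,-0.042,-0.1617,0],[-1,0.1617,-0.042,-0.122,0],[-1,0.1828,-0.042,-0.0822,0],[-1,0.1828,-0.042,-0.0822,0]],
  ],
)

```text
time: 4.85
tcp_pos: [578.8, 0.6, 165.5]
eef_rot: [0.997, -0.076, -0.004, -0.0]
contact_force: [-1.7, -0.1, 0.3]
finger_gap: -0.0
grip_force: 0.0
```

```bash
python3 - <<'E'
from pl import *
W=lin([29,-30,30],[29,-5,30],8)+lin([29,-5,30],[23,3,30],4)+lin([23,3,30],[17,7,30],3)
plan([(port(*w),-8.7,-1) for w in W])
E
```

```text
[-1, 0.0, -0.0062, -0.0, -0.0]
[-1, 0.0, -0.0125, -0.0, -0.0]
[-1, 0.0, -0.0187, -0.0, -0.0]
[-1, 0.0, -0.025, -0.0, -0.0]
[-1, 0.0, -0.0312, -0.0, -0.0]
[-1, 0.0, -0.0375, -0.0, -0.0]
[-1, 0.0, -0.0437, -0.0, -0.0]
[-1, 0.0, -0.05, -0.0, -0.0]
[-1, -0.0026, -0.054, 0.0014, -0.0]
[-1, -0.0053, -0.058, 0.0028, -0.0]
[-1, -0.0079, -0.062, 0.0042, -0.0]
[-1, -0.0106, -0.066, 0.0056, -0.0]
[-1, -0.0141, -0.0686, 0.0075, -0.0]
[-1, -0.0176, -0.0713, 0.0094, -0.0]
[-1, -0.0212, -0.074, 0.0113, -0.0]
```

move_arm(
  targets=[
    [[-1,0,-0.0062,0,0],[-1,0,-0.0125,0,0],[-1,0,-0.0187,0,0],[-1,0,-0.025,0,0],[-1,0,-0.0312,0,0],[-1,0,-0.0375,0,0],[-1,0,-0.0437,0,0],[-1,0,-0.05,0,0],[-1,0,-0.05,0,0]],
  ],
)

```text
time: 5.75
tcp_pos: [585.1, 24.9, 170.4]
eef_rot: [0.997, -0.076, 0.0, 0.001]
contact_force: [-0.0, -4.2, 3.4]
finger_gap: -0.2
grip_force: 2.4
```

move_arm(
  targets=[
    [[-1,-0.0026,-0.004,0.0014,0],[-1,-0.0053,-0.008,0.0028,0],[-1,-0.0079,-0.012,0.0042,0],[-1,-0.0106,-0.016,0.0056,0],[-1,-0.0141,-0.0186,0.0075,0],[-1,-0.0176,-0.0213,0.0094,0],[-1,-0.0212,-0.024,0.0113,0],[-1,-0.0212,-0.024,0.0113,0]],
  ],
)

```text
time: 6.55
tcp_pos: [583.4, 31.6, 170.3]
eef_rot: [0.997, -0.077, 0.009, 0.005]
contact_force: [11.3, -25.3, 12.4]
finger_gap: -0.1
grip_force: 14.9
```

```bash
python3 - <<'E'
from pl import *
st=load();print(st)
o=observe();print(o['tcp_pos'],o['contact_force'])
p,d=cap('side'); q,_=cap('top')
cv2.imwrite('pics/s3.png',np.hstack([cv2.resize(p[180:290,270:390],(480,440),interpolation=cv2.INTER_CUBIC),cv2.resize(q[200:310,240:320],(320,440),interpolation=cv2.INTER_CUBIC)]))
E
```

```text
{'p': [576.2644243755545, 38.79956384357766, 164.45], 'a': -8.702000000000002}
[583.38863245  31.61076986 170.32804975] [ 11.30444383 -25.25583819  12.44198288]
```

View pics/s3.png

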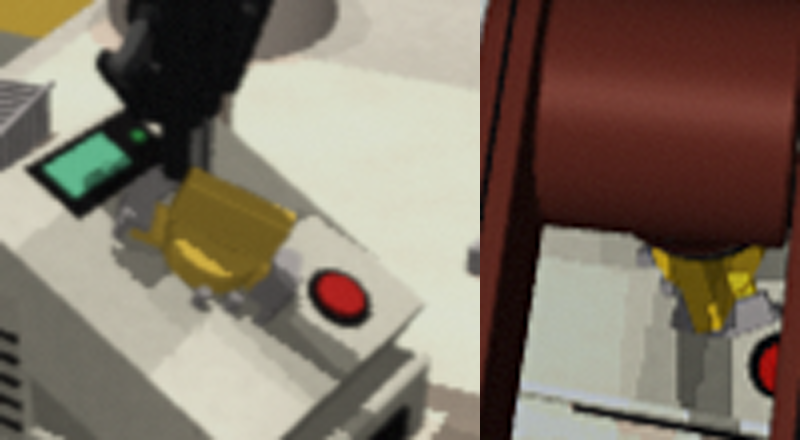

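```bash
python3 - <<'E'
from pl import *
z=np.load('side.npz');p,d=z['p'],z['d']
hsv=cv2.cvtColor(p,cv2.COLOR_BGR2HSV).astype(int)
def rel(m): return np.array([(pt('side',u,v,d[v,u])-O)@np.c_[px,py,n] for v,u in np.argwhere(m&(d>100))])
r=np.zeros(d.shape,bool);r[240:275,340:370]=1
R_=rel(r&((hsv[...,0]<6)|(hsv[...,0]>174))&(hsv[...,1]>150)); print('red',len(R_),np.median(R_,0),np.percentile(R_[:,2],[10,90]))
r[:]=0;r[210:265,295:350]=1
Y=rel(r&(abs(hsv[...,0]-26)<8)&(hsv[...,1]>120));print(len(Y),np.percentile(Y,[1,50,99],axis=0))
T=Y[Y[:,2]>44];print(len(T),T.mean(0));q=T[:,:2]-T[:,:2].mean(0);v=np.linalg.svd(q)[2][0];print(np.degrees(np.arctan2(v[1],v[0])),(q@v).min(),(q@v).max())
print((observe()['tcp_pos']-O)@np.c_[px,py,n])
for t in(0,25,45):
    e=np.array([port(k*30*np.cos(np.radians(t)),k*30*np.sin(np.radians(t)),52) for k in(1,-1)])
    print(t,((proj('side',e)-[270,180])*4).round(),((proj('top',e)-[240,200])*4+[480,0]).round())
E
```

```text
red 100 [-66.35662906 -41.92307613   4.91846849] [2.56368668 6.60272069]
735 [[-31.32445493 -10.04716433   1.88653193]
 [ -5.46556856  13.47402755  25.61618977]
 [ 29.09665471  28.45778622  54.04342783]]
195 [-4.29379256  8.52943268 50.56288532]
-154.66955982931555 -29.687782030146312 29.646207124558313
[26.8934662   0.92462624 31.33796634]
0 [[198. 149.]
 [284. 225.]] [[712. 205.]
 [693. 323.]]
25 [[188. 162.]
 [293. 212.]] [[684. 206.]
 [721. 322.]]
45 [[187. 176.]
 [293. 198.]] [[664. 214.]
 [741. 314.]]
```

```bash
cat > capang.py <<'E'
from pl import *
def bar(names=('side',),lo=44):
    for nm in names:
        p,d=cap(nm);hsv=cv2.cvtColor(p,cv2.COLOR_BGR2HSV).astype(int)
        q=proj(nm,port(0,0,40))[0].astype(int);r=np.zeros(d.shape,bool);r[q[1]-35:q[1]+35,q[0]-35:q[0]+35]=1
        m=r&(abs(hsv[...,0]-26)<8)&(hsv[...,1]>120)&(d>100)
        Y=np.array([(pt(nm,u,v,d[v,u])-O)@np.c_[px,py,n] for v,u in np.argwhere(m)])
        T=Y[(Y[:,2]>lo)&(Y[:,2]<60)] if len(Y) else Y
        if len(T)<20: print(nm,'few',len(Y),len(T));continue
        q=T[:,:2]-T[:,:2].mean(0);v=np.linalg.svd(q)[2][0]
        print(nm,len(T),'c',T.mean(0).round(1),'ang',(np.degrees(np.arctan2(v[1],v[0]))%180).round(1),'ext',(q@v).min().round(1),(q@v).max().round(1))
E
python3 - <<'E'
from pl import *
print(observe()['qpos'])
plan([(port(36,-10,32),-8.7,-1),(port(36,-10,32)+Z*55,-8.7,-1)])
E
```

```text
[-0.07486857  0.16140395  1.71197677 -0.01106273  1.25018015  1.65345446]
[-1, 0.0317, 0.034, -0.0214, -0.0]
[-1, 0.0317, 0.034, -0.1314, -0.0]
```

move_arm(
  targets=[
    [[-1,0.0317,0.034,-0.0214,0],[-1,0.0317,0.034,-0.0214,0],[-0.4,0.0317,0.034,-0.1314,0],[-0.4,0.0317,0.034,-0.1314,0],[-0.4,0.0317,0.034,-0.1314,0],[-0.4,0.0317,0.034,-0.1314,0]],
  ],
)

```text
time: 7.25
tcp_pos: [588.5, 20.4, 228.8]
eef_rot: [0.997, -0.076, -0.001, -0.0]
contact_force: [0.3, -0.1, -1.2]
finger_gap: 25.8
grip_force: 0.0
```

```bash
python3 - <<'E'
from capang import *
o=observe();print(o['tcp_pos'],load(),o['finger_gap'])
bar(('side','top'))
E
```

```text
[588.53742968  20.41860831 228.76372956] {'p': [589.359948257231, 19.59722663519495, 230.14999999999998], 'a': -8.702000000000002} 25.770058542622326
side 184 c [-2.6  4.5 50.2] ang 25.0 ext -27.9 30.4
top 225 c [-3.4 -0.1 51.9] ang 26.9 ext -30.8 29.9
```

```bash
python3 - <<'E'
from pl import *
f=lambda th: -8.7+np.degrees(np.arctan2(np.sin(np.radians(th)),c*np.cos(np.radians(th))))
q=port(-5,0,38)
plan([(q+Z*50,f(26),-.45),(q,f(26),-.45)])
E
```

```text
[-0.45, -0.078, -0.02, 0.0379, np.float64(-0.1607)]
[-0.45, -0.078, -0.02, 0.1379, np.float64(-0.1607)]
```

move_arm(
  targets=[
    [[-0.45,-0.078,-0.02,0.0379,-0.1607],[-0.45,-0.078,-0.02,0.0379,-0.1607],[-0.45,-0.078,-0.02,0.0379,-0.1607],[-0.45,-0.078,-0.02,0.0379,-0.1607],[-0.45,-0.078,-0.02,0.0379,-0.1607],[-0.45,-0.078,-0.02,0.09,-0.1607],[-0.45,-0.078,-0.02,0.115,-0.1607],[-0.45,-0.078,-0.02,0.1379,-0.1607],[-0.45,-0.078,-0.02,0.1379,-0.1607]],
  ],
)

```text
time: 8.25
tcp_pos: [550.8, 35.5, 158.8]
eef_rot: [0.985, 0.175, -0.002, -0.001]
contact_force: [-0.4, 1.0, -0.7]
finger_gap: 23.5
grip_force: 0.0
```

```bash
python3 - <<'E'
from capang import *
o=observe();print(o['tcp_pos'],load(),o['finger_gap'],o['contact_force'],o['torque'])
bar(('side','top'))
E
```

```text
[550.79640114  35.49480995 158.75236917] {'p': [552.3218458661377, 35.382630376210926, 161.2], 'a': 20.224} 23.451350529130707 [-0.36214887  1.01915541 -0.70148153] [ 0.03260343 -0.03776107  0.01736745]
side 103 c [-5.6  2.9 49.6] ang 26.0 ext -30.9 28.2
top few 1 1
```

move_arm(
  targets=[
    [[-0.45,0,0,0,-0.03],[-0.45,0,0,0,-0.06],[-0.45,0,0,0,-0.09],[-0.45,0,0,0,-0.12],[-0.44,0,0,0,-0.15],[-0.43,0,0,0,-0.18],[-0.42,0,0,0,-0.21],[-0.41,0,0,0,-0.24],[-0.4,0,0,0,-0.27],[-0.4,0,0,0,-0.27]],
  ],
)

```text
time: 9.35
tcp_pos: [553.0, 35.4, 162.5]
eef_rot: [0.825, 0.565, 0.001, 0.0]
contact_force: [-1.0, -0.0, 1.3]
finger_gap: 25.5
grip_force: 1.0
```

```bash
python3 - <<'E'
from capang import *
st=load();st['a']+=.27*180;json.dump(st,open(S,'w'))
o=observe();print(o['tcp_pos'],load(),o['finger_gap'],o['contact_force'],o['torque'])
bar(('side','top'))
E
```

```text
[552.97206896  35.39909034 162.46391699] {'p': [552.3218458661377, 35.382630376210926, 161.2], 'a': 68.824} 25.50098090870669 [-0.9520856  -0.02554123  1.32319216] [ 0.07504345  0.17187989 -0.03199753]
side 106 c [-0.1  9.  50.3] ang 54.7 ext -20.1 37.9
top few 8 0
```

move_arm(
  targets=[
    [[-0.4,0,0,0,-0.03],[-0.4,0,0,0,-0.06],[-0.4,0,0,0,-0.09],[-0.4,0,0,0,-0.12],[-0.4,0,0,0,-0.14],[-0.4,0,0,0,-0.14]],
  ],
)

```text
time: 10.05
tcp_pos: [552.1, 35.5, 161.8]
eef_rot: [0.682, 0.731, -0.0, -0.0]
contact_force: [-3.7, 1.2, 4.8]
finger_gap: 25.8
grip_force: 2.9
```

```bash
python3 - <<'E'
from capang import *
st=load();st['a']+=.14*180;json.dump(st,open(S,'w'))
o=observe();print(o['tcp_pos'],load(),o['finger_gap'],o['contact_force'],o['torque'])
bar(('side','top'))
E
```

```text
[552.08338755  35.476466   161.7648102 ] {'p': [552.3218458661377, 35.382630376210926, 161.2], 'a': 94.024} 25.773871888739787 [-3.73336001  1.2228114   4.83791004] [ 0.09519593  0.67679057 -0.13809812]
side 104 c [-3.1 14.7 51.3] ang 86.9 ext -24.0 14.2
top few 22 0
```

move_arm(
  targets=[
    [[-0.2,0,0,0,0],[-0.2,0,0,0,0],[-0.1,0,0,-0.02,0],[-0.1,0,0,-0.06,0],[0,0,0,-0.14,0],[0.5,0,0,-0.14,0.2],[1,0,0,-0.14,0.5],[1,0,0,-0.14,0.5],[1,0,0,-0.14,0.5]],
  ],
)

```text
time: 11.05
tcp_pos: [552.8, 35.3, 232.1]
eef_rot: [0.869, 0.494, 0.001, 0.0]
contact_force: [0.0, 0.9, 0.1]
finger_gap: 85.4
grip_force: 0.0
```

```bash
python3 - <<'E'
from capang import *
st=load();st['a']-=.5*180;st['p'][2]+=70;json.dump(st,open(S,'w'))
o=observe();print(o['tcp_pos'],load(),o['finger_gap'],o['eef_rot'])
bar(('side','top'))
E
```

```text
[552.78922728  35.25638818 232.13637485] {'p': [552.3218458661377, 35.382630376210926, 231.2], 'a': 4.024000000000001} 85.36733554844277 [8.69251923e-01 4.94368906e-01 5.50981899e-04 4.17855647e-04]
side 149 c [-5.4  5.8 51. ] ang 86.3 ext -32.6 25.8
top few 22 0
```

```bash
python3 - <<'E'
from capang import *
st=load();st['a']=59.66;json.dump(st,open(S,'w'))
g=port(-3.5,.5,36);q=g-Z*25; print(q)
plan([(q+Z*70,-10.5,1),(q+Z*30,-10.5,1),(q,-10.5,1)])
E
```

```text
[554.61435965  35.5181463  135.14296287]
[1, 0.0025, 0.0038, 0.0521, 0.3898]
[1, 0.0025, 0.0038, 0.1321, 0.3898]
[1, 0.0025, 0.0038, 0.1921, 0.3898]
```

move_arm(
  targets=[
    [[1,0.0025,0.0038,0.0,0.3898],[1,0.0025,0.0038,0.0,0.3898],[1,0.0025,0.0038,0.0,0.3898],[1,0.0025,0.0038,0.0,0.3898],[1,0.0025,0.0038,0.0,0.3898],[1,0.0025,0.0038,0.0521,0.3898],[1,0.0025,0.0038,0.0521,0.3898],[1,0.0025,0.0038,0.0521,0.3898],[1,0.0025,0.0038,0.0521,0.3898],[1,0.0025,0.0038,0.0521,0.3898],[1,0.0025,0.0038,0.0921,0.3898],[1,0.0025,0.0038,0.1321,0.3898],[1,0.0025,0.0038,0.1521,0.3898],[1,0.0025,0.0038,0.1721,0.3898],[1,0.0025,0.0038,0.1921,0.3898],[1,0.0025,0.0038,0.1921,0.3898]],
  ],
)

```text
time: 12.75
tcp_pos: [553.8, 35.5, 133.8]
eef_rot: [0.996, -0.091, -0.001, 0.0]
contact_force: [0.3, -0.6, -0.8]
finger_gap: 85.3
grip_force: 0.0
```

```bash
python3 - <<'E'
from capang import *
o=observe();print(o['tcp_pos'],load(),o['finger_gap'],o['eef_rot'],o['contact_force'])
bar(('side',))
p=np.load('side.npz')['p'];cv2.imwrite('pics/s4.png',cv2.resize(p[160:300,260:400],(600,600),interpolation=cv2.INTER_CUBIC))
E
```

```text
[553.84193046  35.54536175 133.82610343] {'p': [554.5930406125683, 35.5016867653118, 135.14999999999998], 'a': -10.504000000000005} 85.2965807077231 [ 9.95826045e-01 -9.12651887e-02 -1.07411538e-03  5.23447639e-06] [ 0.28332946 -0.57216954 -0.75162326]
side 154 c [-5.4  4.7 50.7] ang 86.9 ext -33.1 27.0
```

View pics/s4.png

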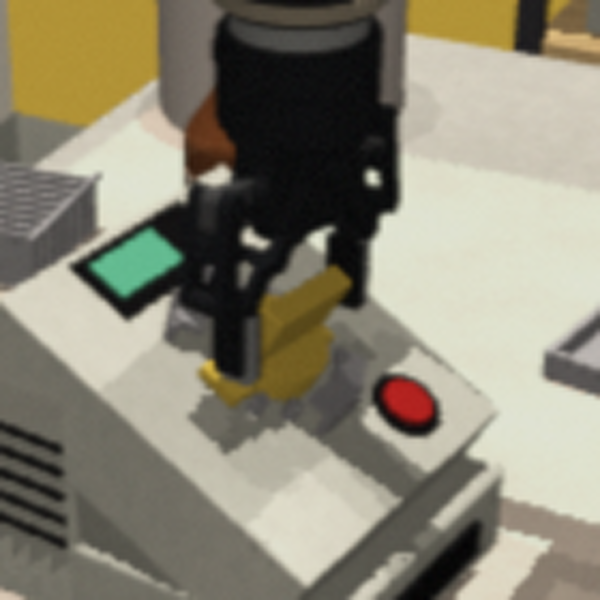

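move_arm(
  targets=[
    [[1,0,0,-0.007,0],[-1,0,0,-0.007,0],[-1,0,0,-0.007,0],[-1,0,0,-0.007,0],[-1,0,0,-0.007,0],[-1,0,0,-0.007,0],[-1,0,0,-0.007,0]],
  ],
  squeeze=25,
)

```text
time: 13.5
tcp_pos: [555.3, 35.2, 139.8]
eef_rot: [0.996, -0.092, 0.001, 0.0]
contact_force: [-1.4, -1.4, 5.3]
finger_gap: 59.6
grip_force: 26.7
```

```bash
python3 - <<'E'
from capang import *
st=load();st['p'][2]+=3.5;json.dump(st,open(S,'w'))
p=np.array(st['p'])
plan([(p+n*k,-10.5,-1) for k in(2,5,9,13,17,22,28,34,40)])
E
```

```text
[-1, -0.0019, 0.0001, -0.0035, -0.0]
[-1, -0.0047, 0.0001, -0.0088, -0.0]
[-1, -0.0084, 0.0003, -0.0159, -0.0]
[-1, -0.0122, 0.0004, -0.023, -0.0]
[-1, -0.016, 0.0005, -0.03, -0.0]
[-1, -0.0206, 0.0007, -0.0388, -0.0]
[-1, -0.0263, 0.0008, -0.0494, -0.0]
[-1, -0.0319, 0.001, -0.06, -0.0]
[-1, -0.0375, 0.0012, -0.0706, -0.0]
```

move_arm(
  targets=[
    [[-1,-0.0019,0.0001,-0.0035,0],[-1,-0.0047,0.0001,-0.0088,0],[-1,-0.0084,0.0003,-0.0159,0],[-1,-0.0122,0.0004,-0.023,0],[-1,-0.016,0.0005,-0.03,0],[-1,-0.0206,0.0007,-0.0388,0],[-1,-0.0263,0.0008,-0.0494,0],[-1,-0.0319,0.001,-0.06,0],[-1,-0.0375,0.0012,-0.0706,0]],
  ],
)

```text
time: 14.4
tcp_pos: [535.8, 38.4, 174.5]
eef_rot: [0.996, -0.092, -0.0, -0.0]
contact_force: [0.2, -0.1, -1.6]
finger_gap: 59.7
grip_force: 27.6
```

```bash
cat > tilt.py <<'E'
from pl import *
def tilt(c0,r=60,nm='side'):
    p,d=cap(nm);hsv=cv2.cvtColor(p,cv2.COLOR_BGR2HSV).astype(int)
    q=proj(nm,c0)[0].astype(int);m=np.zeros(d.shape,bool);m[max(0,q[1]-r):q[1]+r,max(0,q[0]-r):q[0]+r]=1
    m&=(abs(hsv[...,0]-26)<8)&(hsv[...,1]>120)&(d>100)
    Y=np.array([pt(nm,u,v,d[v,u]) for v,u in np.argwhere(m)]);Y=Y[np.linalg.norm(Y-c0,axis=1)<70]
    print(len(Y),Y.min(0).round(),Y.max(0).round());return Y,p
E
python3 - <<'E'
from tilt import *
o=observe();print(o['tcp_pos'],load()['p'],o['finger_gap'],o['contact_force'],o['grip_force'])
Y,p=tilt(o['tcp_pos'])
rel=(Y-o['tcp_pos']-Z*18.7); a=np.c_[rel@hx,rel[:,2]]
np.save('Y.npy',Y);print(np.percentile(a,[2,50,98],axis=0))
cv2.imwrite('pics/s5.png',cv2.resize(p[110:290,240:420],(600,600),interpolation=cv2.INTER_CUBIC))
E
```

```text
[535.78456589  38.44364785 174.45962107] [536.0478671849024, 38.3299446279891, 173.95] 59.73739076746298 [ 0.18254946 -0.14744776 -1.56412034] 27.553312182426453
580 [516.   6. 126.] [591.  82. 215.]
[[-14.48177508 -60.64227234]
 [ -4.37959723 -19.18305597]
 [ 43.21931902  17.78295475]]
```

View pics/s5.png

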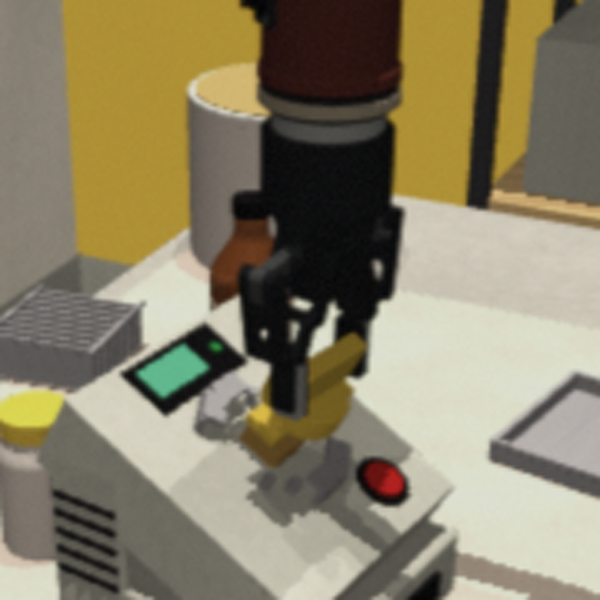

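```bash
python3 - <<'E'
from tilt import *
tx=np.array([np.cos(np.radians(-10.5)),np.sin(np.radians(-10.5)),0])
C=np.array([412.9,-281,0]);s0=C-20*tx
p=np.array(load()['p']);u=p+Z*50
plan([(w,-10.5,-1) for w in lin(p,u,2)+lin(u,s0+Z*190,12)+lin(s0+Z*190,s0+Z*45,5)])
E
```

```text
[-1, 0.0, 0.0, -0.05, -0.0]
[-1, 0.0, 0.0, -0.1, -0.0]
[-1, -0.0138, 0.0561, -0.0943, -0.0]
[-1, -0.0276, 0.1121, -0.0887, -0.0]
[-1, -0.0414, 0.1682, -0.083, -0.0]
[-1, -0.0552, 0.2243, -0.0774, -0.0]
[-1, -0.0691, 0.2804, -0.0717, -0.0]
[-1, -0.0829, 0.3364, -0.0661, -0.0]
[-1, -0.0967, 0.3925, -0.0604, -0.0]
[-1, -0.1105, 0.4486, -0.0547, -0.0]
[-1, -0.1243, 0.5046, -0.0491, -0.0]
[-1, -0.1381, 0.5607, -0.0434, -0.0]
[-1, -0.1519, 0.6168, -0.0378, -0.0]
[-1, -0.1657, 0.6729, -0.0321, -0.0]
[-1, -0.1657, 0.6729, 0.0259, -0.0]
[-1, -0.1657, 0.6729, 0.0839, -0.0]
[-1, -0.1657, 0.6729, 0.1419, -0.0]
[-1, -0.1657, 0.6729, 0.1999, -0.0]
[-1, -0.1657, 0.6729, 0.2579, -0.0]
```

move_arm(
  targets=[
    [[-1,0,0,-0.05,0],[-1,0,0,-0.1,0],[-1,-0.0138,0.0561,-0.0943,0],[-1,-0.0276,0.1121,-0.0887,0],[-1,-0.0414,0.1682,-0.083,0],[-1,-0.0552,0.2243,-0.0774,0],[-1,-0.0691,0.2804,-0.0717,0],[-1,-0.0829,0.3364,-0.0661,0],[-1,-0.0967,0.3925,-0.0604,0],[-1,-0.1105,0.4486,-0.0547,0],[-1,-0.1243,0.5046,-0.0491,0],[-1,-0.1381,0.5607,-0.0434,0],[-1,-0.1519,0.6168,-0.0378,0],[-1,-0.1657,0.6729,-0.0321,0],[-1,-0.1657,0.6729,-0.0321,0],[-1,-0.1657,0.6729,0.0259,0],[-1,-0.1657,0.6729,0.0839,0],[-1,-0.1657,0.6729,0.1419,0],[-1,-0.1657,0.6729,0.1999,0],[-1,-0.1657,0.6729,0.2579,0]],
  ],
)

```text
time: 16.45
tcp_pos: [393.7, -276.8, 44.3]
eef_rot: [0.996, -0.092, 0.0, 0.0]
contact_force: [0.2, -1.0, -1.8]
finger_gap: 59.5
grip_force: 28.0
```

```bash
cat >> tilt.py <<'E'
def report():
    o=observe();P=o['tcp_pos'];tx=np.array([np.cos(np.radians(-10.5)),np.sin(np.radians(-10.5)),0])
    print('tcp',P.round(1),'cmd',np.round(load()['p'],1),'gap',o['finger_gap'].round(1),'F',o['contact_force'].round(1),'grip',o['grip_force'])
    Y,p=tilt(P);rel=Y-P-Z*25;a=np.c_[rel@tx,rel[:,2]];ty=rel@np.array([tx[1],-tx[0],0])
    m=(abs(ty)<29);a=a[m]
    print('lowest',a[a[:,1].argmin()],'top pts',a[a[:,1]>np.percentile(a[:,1],90)].mean(0),'pct',np.percentile(a,[1,99],axis=0).round(1).tolist())
    # template fit of tilt: silhouette extents of model side profile vs tilt
    mod=np.array([[-27,0],[27,0],[-27,18],[27,18],[-7,50],[7,50]])-[0,38]
    for t in(28,20,10,0):
        r=np.radians(t);M=mod@np.array([[np.cos(r),np.sin(r)],[-np.sin(r),np.cos(r)]]);print(t,'x',M[:,0].min().round(),M[:,0].max().round(),'z',M[:,1].min().round(),M[:,1].max().round())
E
python3 -c "
from tilt import *
report()"
```

```text
Traceback (most recent call last):
  File "tilt.py", line 10, in report
    print('tcp',P.round(1),'cmd',np.round(load()['p'],1),'gap',o['finger_gap'].round(1),'F',o['contact_force'].round(1),'grip',o['grip_force'])
                                                               ^^^^^^^^^^^^^^^^^^^^^
AttributeError: 'float' object has no attribute 'round'
```

move_arm(
  targets=[
    [[-1,0,0,0.008,0],[-1,0,0,0.016,0],[-1,0,0,0.022,0],[-1,0,0,0.027,0],[-1,0,0,0.032,0],[-1,0,0,0.036,0],[-1,0,0,0.036,0]],
  ],
)

```text
time: 17.15
tcp_pos: [393.3, -277.5, 27.1]
eef_rot: [0.996, -0.092, 0.0, 0.0]
contact_force: [-0.3, 0.6, -1.7]
finger_gap: 60.1
grip_force: 28.0
```

```bash
sed -i "s/o\['finger_gap'\].round(1)/o['finger_gap']/" tilt.py; python3 -c "
from tilt import *
st=load();st['p'][2]-=18;json.dump(st,open(S,'w'))
report()"
```

```text
tcp [ 393.3 -277.5   27.1] cmd [ 393.3 -277.4   27. ] gap 60.11171330495395 F [-0.3  0.6 -1.7] grip 28.04289400577545
273 [ 375. -309.    4.] [ 429. -234.   79.]
lowest [  6.78024524 -48.44127777] top pts [-6.20074878 10.48403653] pct [[-15.5, -47.3], [32.0, 11.2]]
28 x -14.0 42.0 z -46.0 14.0
20 x -19.0 38.0 z -45.0 14.0
10 x -23.0 33.0 z -42.0 13.0
0 x -27.0 27.0 z -38.0 12.0
```

move_arm(
  targets=[
    [[-1,0,0,0.002,0],[-1,0,0,0.004,0],[-1,0.003,0,0.006,0],[-1,0.006,0,0.007,0],[-1,0.009,0,0.008,0],[-1,0.009,0,0.008,0]],
  ],
  squeeze=20,
)

```text
time: 17.8
tcp_pos: [398.3, -278.3, 24.4]
eef_rot: [0.996, -0.092, 0.0, -0.0]
contact_force: [-2.1, 4.8, 11.6]
finger_gap: 59.9
grip_force: 28.0
```

move_arm(
  targets=[
    [[-1,0.003,0,0.001,0],[-1,0.006,0,0.002,0],[-1,0.009,0,0.003,0],[-1,0.012,0,0.004,0],[-1,0.012,0,0.004,0]],
  ],
)

```text
time: 18.3
tcp_pos: [403.9, -279.2, 21.9]
eef_rot: [0.996, -0.092, 0.0, -0.0]
contact_force: [-2.3, 3.9, 8.1]
finger_gap: 59.8
grip_force: 27.6
```

```bash
python3 -c "
from tilt import *
st=load();tx=np.array([np.cos(np.radians(-10.5)),np.sin(np.radians(-10.5)),0]);st['p']=(np.array(st['p'])+tx*10.5-Z*6).tolist();json.dump(st,open(S,'w'))
report()"
```

```text
tcp [ 403.9 -279.2   21.9] cmd [ 403.6 -279.3   21. ] gap 59.785973196389115 F [-2.3  3.9  8.1] grip 27.613761126995087
289 [ 381. -312.    3.] [ 435. -235.   80.]
lowest [ -3.72631928 -43.79057851] top pts [-5.74556361 13.03324563] pct [[-22.0, -42.1], [27.3, 14.1]]
28 x -14.0 42.0 z -46.0 14.0
20 x -19.0 38.0 z -45.0 14.0
10 x -23.0 33.0 z -42.0 13.0
0 x -27.0 27.0 z -38.0 12.0
```

move_arm(
  targets=[
    [[-1,0.002,0,0.002,0],[-1,0.004,0,0.004,0],[-1,0.006,0,0.006,0],[-1,0.008,0,0.008,0],[-1,0.008,0,0.008,0]],
  ],
)

```text
time: 18.85
tcp_pos: [408.9, -280.2, 18.7]
eef_rot: [0.996, -0.092, 0.001, 0.0]
contact_force: [0.2, 4.7, 10.4]
finger_gap: 59.8
grip_force: 29.3
```

```bash
python3 -c "
from tilt import *
st=load();tx=np.array([np.cos(np.radians(-10.5)),np.sin(np.radians(-10.5)),0]);st['p']=(np.array(st['p'])+tx*4-Z*4).tolist();json.dump(st,open(S,'w'))
report()"
```

```text
tcp [ 408.9 -280.2   18.7] cmd [ 407.5 -280.    17. ] gap 59.846100048127255 F [ 0.2  4.7 10.4] grip 29.256462156772614
293 [ 383. -311.    4.] [ 435. -234.   78.]
lowest [ 23.49634682 -39.92382578] top pts [-5.77817927 15.38305666] pct [[-25.5, -37.8], [23.4, 15.4]]
28 x -14.0 42.0 z -46.0 14.0
20 x -19.0 38.0 z -45.0 14.0
10 x -23.0 33.0 z -42.0 13.0
0 x -27.0 27.0 z -38.0 12.0
```

move_arm(
  targets=[
    [[-1,0,0,0.001,0],[-1,0,0,0.002,0],[-1,0,0,0.003,0],[-1,0,0,0.003,0]],
  ],
)

```text
time: 19.3
tcp_pos: [409.8, -280.5, 17.9]
eef_rot: [0.996, -0.092, 0.002, 0.0]
contact_force: [2.4, 5.8, 15.1]
finger_gap: 59.7
grip_force: 30.1
```

```bash
python3 -c "
from tilt import *
st=load();st['p'][2]-=1.5;json.dump(st,open(S,'w'))
o=observe();P=o['tcp_pos'];print(P,o['contact_force'],o['torque'])
Y,p=tilt(P);print('heights',np.histogram(Y[:,2],np.arange(0,84,4)))
tx=np.array([np.cos(np.radians(-10.5)),np.sin(np.radians(-10.5)),0])
T=Y[Y[:,2]>47]
A=np.c_[(T-P)@tx,(T-P)@np.array([tx[1],-tx[0],0]),np.ones(len(T))]
# bar side face facing camera / top
for lo,hi in((50,54),(54,58),(16,20),(20,24),(24,28)):
    m=(Y[:,2]>lo)&(Y[:,2]<hi);a=(Y[m]-P)@tx; print(lo,m.sum(),a.min().round(1) if m.sum() else 0,a.max().round(1) if m.sum() else 0)
"
```

```text
[ 409.75628047 -280.48986929   17.93230844] [ 2.35918032  5.81476654 15.08533939] [ 1.23075286 -0.00335487 -0.17520728]
281 [ 384. -312.    6.] [ 434. -234.   76.]
heights (array([ 0, 10, 30, 46, 18, 42, 29,  8,  6,  9, 10,  9,  8, 21, 28,  0,  1,
        3,  2,  1]), array([ 0,  4,  8, 12, 16, 20, 24, 28, 32, 36, 40, 44, 48, 52, 56, 60, 64,
       68, 72, 76, 80]))
50 10 -12.4 6.2
54 39 -13.5 -0.7
16 18 -27.4 18.6
20 42 -27.1 21.0
24 29 -20.2 23.2
```

move_arm(
  targets=[
    [[-1,0,0,0.002,0],[-1,0,0,0.004,0],[-1,0,0,0.004,0]],
  ],
)

```text
time: 19.65
tcp_pos: [411.0, -280.9, 16.7]
eef_rot: [0.996, -0.092, 0.003, 0.001]
contact_force: [5.2, 7.1, 16.1]
finger_gap: 59.6
grip_force: 31.0
```

```bash
python3 -c "
from tilt import *
st=load();st['p'][2]-=2;json.dump(st,open(S,'w'))
o=observe();P=o['tcp_pos']
Y,p=tilt(P)
tx=np.array([np.cos(np.radians(-10.5)),np.sin(np.radians(-10.5)),0]);ty=np.array([tx[1],-tx[0],0])
X=(Y-P)@tx;V=(Y-P)@ty;H=Y[:,2]
print('y range',V.min(),V.max())
for lo in range(-30,30,6):
    m=(X>=lo)&(X<lo+6)
    if m.sum():print(lo,m.sum(),'H',np.sort(H[m]).round(0).astype(int).tolist()[::2],)
cv2.imwrite('pics/s6.png',cv2.resize(p[200:270,380:470],(800,600),interpolation=cv2.INTER_CUBIC)); print(proj('side',P))
"
```

```text
284 [ 384. -308.    3.] [ 434. -236.   80.]
y range -44.369714034559436 29.041377242915054
-30 20 H [8, 9, 12, 13, 14, 15, 20, 21, 22, 23]
-24 32 H [5, 8, 10, 13, 15, 17, 20, 21, 21, 22, 23, 23, 23, 23, 24, 24]
-18 51 H [6, 7, 9, 11, 12, 13, 15, 16, 20, 21, 22, 22, 23, 24, 24, 25, 25, 25, 26, 49, 52, 55, 56, 66, 67, 80]
-12 120 H [8, 10, 11, 12, 12, 13, 14, 15, 18, 21, 22, 23, 23, 23, 24, 24, 24, 25, 26, 26, 27, 28, 29, 30, 31, 33, 34, 35, 35, 35, 36, 37, 38, 40, 40, 42, 43, 43, 44, 45, 46, 48, 49, 50, 50, 51, 53, 53, 53, 54, 55, 55, 56, 56, 56, 56, 57, 57, 58, 74]
-6 26 H [8, 9, 11, 12, 13, 14, 15, 55, 56, 56, 56, 57, 57]
0 15 H [8, 12, 13, 13, 14, 14, 16, 57]
6 12 H [9, 10, 12, 14, 14, 14]
12 4 H [5, 13]
18 4 H [3, 17]
[[425.39244054 239.8357126 ]]
```

move_arm(
  targets=[
    [[-1,0.003,0,-0.003,0],[-1,0.004,0,-0.006,0],[-1,0.004,0,-0.006,0],[0.43,0.004,0,-0.006,0],[0.46,0.004,0,-0.006,0],[0.5,0.004,0,-0.006,0],[0.6,0.004,0,-0.006,0],[0.8,0.004,0,-0.006,0],[0.9,0.004,0,-0.006,0],[0.9,0.004,0,-0.02,0],[0.9,0.004,0,-0.06,0],[0.9,0.004,0,-0.12,0],[0.9,0.004,0,-0.2,0],[0.9,0.004,0,-0.3,0],[0.9,0.004,0,-0.4,0],[0.9,0.004,0,-0.4,0]],
  ],
)

```text
time: 21.3
tcp_pos: [412.9, -283.6, 222.6]
eef_rot: [0.996, -0.092, 0.006, 0.005]
contact_force: [-0.1, -1.1, 0.6]
finger_gap: 81.0
grip_force: 0.0
```

```bash
python3 -c "
from tilt import *
st=load();st['p'][2]+=200;st['p']=(np.array(st['p'])+2*np.array([np.cos(np.radians(-10.5)),np.sin(np.radians(-10.5)),0])).tolist();json.dump(st,open(S,'w'))
o=observe();P=o['tcp_pos'];print(P,load(),o['contact_force'],o['finger_gap'])
c0=np.array([405,-279,30.])
Y,p=tilt(c0)
tx=np.array([np.cos(np.radians(-10.5)),np.sin(np.radians(-10.5)),0]);ty=np.array([tx[1],-tx[0],0])
def fit(T,nm):
    A=np.c_[(T-c0)@tx,(T-c0)@ty,np.ones(len(T))];print(nm,len(T),T.mean(0).round(1),np.linalg.lstsq(A,T[:,2],rcond=None)[0].round(2))
fit(Y[(Y[:,2]>52)&(Y[:,2]<60)],'top');fit(Y[(Y[:,2]>20)&(Y[:,2]<27)],'skirt')
print(np.histogram(Y[:,2],np.arange(0,84,4))[0])
p,d=cap('top'); cv2.imwrite('pics/t1.png',p)
"
```

```text
[ 412.90991579 -283.56601222  222.64291309] {'p': [409.47372059667964, -280.38487350410065, 213.49999999999997], 'a': -10.504000000000005} [-0.07328576 -1.08666696  0.56291035] 81.04868542525169
393 [ 383. -304.    3.] [ 435. -235.   58.]
top 55 [ 408.1 -277.2   54.4] [1.000e-02 1.000e-02 5.442e+01]
skirt 102 [ 404.3 -271.9   22.6] [1.000e-02 1.000e-02 2.264e+01]
[ 3 23 54 21 29 86 17 18 17 18 16 17 19 51  4  0  0  0  0  0]
```

```bash
python3 -c "
from pl import *
z=np.load('top.npz');p,d=z['p'],z['d']
tp=np.array([pt('top',u,v,d[v,u]) for v in range(315,345) for u in range(135,172) if d[v,u]>100])
tp=tp[(tp[:,2]>145)&(tp[:,2]<155)];print(len(tp),tp.mean(0))
r=cv2.minAreaRect(tp[:,:2].astype(np.float32));print(r)
print('median',np.median(tp,0), 'mid',(tp.max(0)+tp.min(0))/2)
# red button
hsv=cv2.cvtColor(p,cv2.COLOR_BGR2HSV).astype(int);m=((hsv[...,0]<6)|(hsv[...,0]>174))&(hsv[...,1]>150);m[:280]=0;m[305:]=0;m[:,:300]=0;m[:,335:]=0
Y=np.array([(pt('top',u,v,d[v,u])-O)@np.c_[px,py,n] for v,u in np.argwhere(m&(d>100))]);print('btn',np.median(Y,0))
plan([(np.array([440,-20,240]),-8.7,.6)])
"
```

```text
164 [427.06771232 307.36545028 150.11740148]
((426.72967529296875, 307.6598205566406), (23.545631408691406, 23.900983810424805), 84.70355224609375)
median [427.10344537 307.63768544 150.32428501] mid [426.87029821 307.28635708 149.92798029]
btn [-66.90757324 -45.0105245    5.5190925 ]
[0.6, -0.0349, -0.5232, -0.053, -0.01]
```

move_arm(
  targets=[
    [[0.4,-0.0349,-0.5232,-0.053,-0.01],[0.4,-0.0349,-0.5232,-0.053,-0.01],[0.4,-0.0349,-0.5232,-0.053,-0.01],[0.4,-0.0349,-0.5232,-0.053,-0.01],[0.4,-0.0349,-0.5232,-0.053,-0.01],[0.4,-0.0349,-0.5232,-0.053,-0.01],[0.4,-0.0349,-0.5232,-0.053,-0.01]],
  ],
)

```text
time: 22.1
tcp_pos: [439.1, -17.7, 238.4]
eef_rot: [0.997, -0.074, -0.001, -0.0]
contact_force: [-0.8, -0.3, -0.4]
finger_gap: 59.6
grip_force: 0.0
```

```bash
python3 -c "
from pl import *
o=observe();print(o['tcp_pos'],load(),o['eef_rot'],o['time'])
q=np.array([426.9,307.4,100.5])
plan([(q+Z*80,-5.3,.4),(q+Z*60,-5.3,.4),(q,-5.3,.4)])
"
```

```text
[439.14445551 -17.65732056 238.44470561] {'p': [440.0069151682015, -19.987510750063564, 239.99999999999997], 'a': -8.704000000000004} [ 9.97262161e-01 -7.39337115e-02 -1.36370439e-03 -3.58029788e-04] 22.1
[0.4, -0.125, -0.6433, 0.119, -0.0189]
[0.4, -0.125, -0.6433, 0.159, -0.0189]
[0.4, -0.125, -0.6433, 0.279, -0.0189]
```

move_arm(
  targets=[
    [[0.4,-0.125,-0.6433,0.06,-0.0189],[0.4,-0.125,-0.6433,0.06,-0.0189],[0.4,-0.125,-0.6433,0.06,-0.0189],[0.4,-0.125,-0.6433,0.06,-0.0189],[0.4,-0.125,-0.6433,0.06,-0.0189],[0.4,-0.125,-0.6433,0.06,-0.0189],[0.4,-0.125,-0.6433,0.06,-0.0189],[0.4,-0.125,-0.6433,0.119,-0.0189],[0.4,-0.125,-0.6433,0.119,-0.0189],[0.4,-0.125,-0.6433,0.159,-0.0189],[0.4,-0.125,-0.6433,0.199,-0.0189],[0.4,-0.125,-0.6433,0.239,-0.0189],[0.4,-0.125,-0.6433,0.279,-0.0189],[0.4,-0.125,-0.6433,0.279,-0.0189]],
  ],
)

```text
time: 23.5
tcp_pos: [425.2, 304.6, 97.5]
eef_rot: [0.999, -0.047, -0.003, 0.002]
contact_force: [-1.0, -0.0, -0.5]
finger_gap: 59.3
grip_force: 0.0
```

move_arm(
  targets=[
    [[-1,0,0,0,0],[-1,0,0,0,0],[-1,0,0,0,0],[-1,0,0,0,0],[-1,0,0,0,0],[-1,0,0,0,0]],
  ],
  squeeze=20,
)

```text
time: 24.1
tcp_pos: [428.1, 307.6, 102.1]
eef_rot: [0.999, -0.046, 0.001, -0.0]
contact_force: [0.3, -3.2, 5.9]
finger_gap: 23.6
grip_force: 26.1
```

```bash
python3 -c "
from pl import *
st=load();p=np.array(st['p']);a=np.radians(st['a']);tx=np.array([np.cos(a),np.sin(a),0])
W=[p+Z*k for k in(4,12,24,36,46,54,54)]
for t in(3,6,9,12,15,18,21,24,26,28,28.5,28.5):
    r=np.radians(t); W.append(p+tx*(-7.5+5/np.cos(r)+11*np.tan(r)-106*np.sin(r))+Z*(69+106*np.cos(r)-121.5))
plan([(w,st['a'],-1) for w in W])
"
```

```text
[-1, 0.0, 0.0, -0.008, 0.0]
[-1, 0.0, 0.0, -0.024, 0.0]
[-1, 0.0, 0.0, -0.048, 0.0]
[-1, 0.0, 0.0, -0.072, 0.0]
[-1, 0.0, 0.0, -0.092, 0.0]
[-1, 0.0, 0.0, -0.108, 0.0]
[-1, 0.0, 0.0, -0.108, 0.0]
[-1, -0.0149, 0.0, -0.1067, 0.0]
[-1, -0.0248, -0.0, -0.1058, 0.0]
[-1, -0.0346, 0.0, -0.1044, 0.0]
[-1, -0.0442, 0.0, -0.1024, 0.0]
[-1, -0.0536, 0.0, -0.0998, 0.0]
[-1, -0.0628, -0.0, -0.0966, 0.0]
[-1, -0.0718, 0.0, -0.0929, 0.0]
[-1, -0.0805, 0.0, -0.0887, 0.0]
[-1, -0.0861, -0.0, -0.0855, 0.0]
[-1, -0.0915, -0.0, -0.0822, 0.0]
[-1, -0.0928, -0.0, -0.0813, 0.0]
[-1, -0.0928, -0.0, -0.0813, 0.0]
```

move_arm(
  targets=[
    [[-1,0,0,-0.008,0],[-1,0,0,-0.024,0],[-1,0,0,-0.048,0],[-1,0,0,-0.072,0],[-1,0,0,-0.092,0],[-1,0,0,-0.108,0],[-1,0,0,-0.108,0],[-1,-0.0149,0,-0.1067,0],[-1,-0.0248,0,-0.1058,0],[-1,-0.0346,0,-0.1044,0],[-1,-0.0442,0,-0.1024,0]],
  ],
)

```text
time: 25.2
tcp_pos: [404.7, 309.5, 151.6]
eef_rot: [0.999, -0.046, 0.0, 0.0]
contact_force: [1.7, 0.4, 0.2]
finger_gap: 23.8
grip_force: 25.2
```

```bash
cat > pr.py <<'E'
from pl import *
def axis(nm='side',az=-8.7,show=True):
    o=observe();P=o['tcp_pos'];G=P+Z*19.7
    p,d=cap(nm);hsv=cv2.cvtColor(p,cv2.COLOR_BGR2HSV).astype(int)
    q=proj(nm,G)[0].astype(int);m=np.zeros(d.shape,bool);r=60;m[max(0,q[1]-r):q[1]+r,max(0,q[0]-r):q[0]+r]=1
    m&=(abs(hsv[...,0]-112)<14)&(hsv[...,1]>110)&(d>100)
    Y=np.array([pt(nm,u,v,d[v,u]) for v,u in np.argwhere(m)]);Y=Y[np.linalg.norm(Y-G,axis=1)<60]
    a=np.radians(az);tx=np.array([np.cos(a),np.sin(a),0])
    A=np.c_[(Y-G)@tx,(Y-G)[:,2]];
    r=cv2.minAreaRect(A.astype(np.float32));C=cv2.boxPoints(r)
    e=max([(C[1]-C[0]),(C[2]-C[1])],key=np.linalg.norm);e=e*np.sign(e[1])
    print(nm,len(Y),'tilt',np.degrees(np.arctan2(-e[0],e[1])).round(1),'size',np.round(r[1],1),'centre rel grip',np.round(r[0],1),'F',o['contact_force'].round(1),'tcp',P.round(1),'gap',round(o['finger_gap'],1),'t',o['time'])
E
python3 -c "
from pr import *
axis(az=-5.3)"
```

```text
side 273 tilt 11.0 size [24.7 85. ] centre rel grip [-1.3  1.3] F [1.7 0.4 0.2] tcp [404.7 309.5 151.6] gap 23.8 t 25.2
```

move_arm(
  targets=[
    [[-1,-0.0094,0,0.0026,0],[-1,-0.0186,0,0.0058,0],[-1,-0.0276,0,0.0095,0],[-1,-0.0363,0,0.0137,0],[-1,-0.0419,0,0.0169,0],[-1,-0.0473,0,0.0202,0],[-1,-0.0486,0,0.0211,0],[-1,-0.0486,0,0.0211,0]],
  ],
)

```text
time: 26.05
tcp_pos: [380.6, 311.7, 141.0]
eef_rot: [0.999, -0.046, -0.0, 0.0]
contact_force: [1.5, -0.0, 0.3]
finger_gap: 23.7
grip_force: 25.0
```

```bash
python3 -c "
from pr import *
axis(az=-5.3);axis('top',az=-5.3)"
```

```text
side 219 tilt 26.9 size [ 25.4 100.1] centre rel grip [ 1.2 -0.5] F [ 1.5 -0.   0.3] tcp [380.6 311.7 141. ] gap 23.7 t 26.05
top 154 tilt 2.0 size [21.2 91.9] centre rel grip [18.6  8.2] F [ 1.1 -0.5  0.4] tcp [380.6 311.7 141. ] gap 24.0 t 26.1
```

```bash
python3 -c "
from pl import *
z=np.load('top.npz');p,d=z['p'],z['d']
q=proj('top',port(0,0,14))[0].astype(int);print(q)
L=np.array([[u,v,*((pt('top',u,v,d[v,u])-O)@np.c_[px,py,n])] for v in range(q[1]-22,q[1]+22) for u in range(q[0]-22,q[0]+22) if d[v,u]>100])
m=(L[:,4]>10.5)&(L[:,4]<18)&(np.hypot(L[:,2],L[:,3])<26);T=L[m];print(len(T),T[:,2:].mean(0),T[:,2:].min(0),T[:,2:].max(0),cv2.minAreaRect(T[:,2:4].astype(np.float32)))
dk=L[(p[L[:,1].astype(int),L[:,0].astype(int)].max(1)<60)&(np.hypot(L[:,2],L[:,3])<20)];print('dark',len(dk),dk.mean(0) if len(dk) else '')
hp=[pt('top',u,v,z=0) for u,v in [(0,0)]]
h=L[(L[:,4]<-5)&(np.hypot(L[:,2],L[:,3])<15)];print('hole',len(h),h.mean(0) if len(h) else '')
cv2.imwrite('pics/t2.png',np.hstack([cv2.resize(p[q[1]-40:q[1]+40,q[0]-40:q[0]+40],(400,400),interpolation=cv2.INTER_CUBIC)]))
"
cp h.py /tmp/
```

```text
[297 258]
198 [ 0.29411883  0.74206137 13.98950348] [-16.5134221  -14.45930737  10.551229  ] [16.13797711 15.31426561 17.83193817] ((-0.3340167999267578, 0.5459451675415039), (30.236398696899414, 32.016727447509766), 88.06184387207031)
dark 2 [296.5        257.          -5.74476077   4.01569417  -4.04253024]
hole 10 [298.1        256.8         -6.94954196   1.27530954  -9.2337386 ]
```

View pics/t2.png

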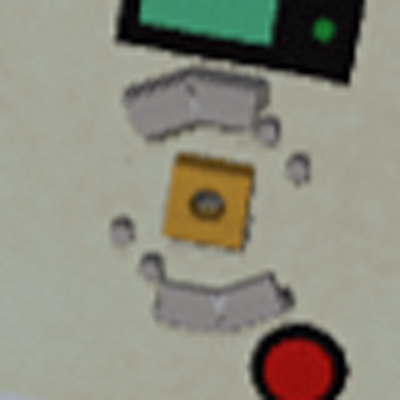

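```bash
python3 -c "
from pl import *
st=load();p=np.array(st['p']);a=np.radians(st['a']);tx=np.array([np.cos(a),np.sin(a),0]);n2=-tx*s+Z*c
mouth=port(-.2,.5,14)
T=lambda k: mouth+n*(k+106.8)-Z*19.7
print('mouth',mouth,'hover',T(40))
e=p+n2*24; u=e+Z*70; hov=T(40)
v=hov.copy();v[2]=max(u[2],hov[2]+25)
plan([(w,st['a'],-1) for w in lin(p,e,3)+lin(e,u,2)]+[(w,-8.7,-1) for w in lin(u,v,11)+lin(v,hov,3)])
"
```

```text
mouth [567.70409597  33.51513517 142.26737199] hover [499.57865376  43.93979273 252.18407862]
[-1, -0.0075, -0.0, -0.0141, 0.0]
[-1, -0.015, 0.0, -0.0283, 0.0]
[-1, -0.0225, 0.0, -0.0424, 0.0]
[-1, -0.0225, 0.0, -0.1124, 0.0]
[-1, -0.0225, 0.0, -0.1824, 0.0]
[-1, 0.0055, 0.0465, -0.1905, 0.0189]
[-1, 0.0336, 0.093, -0.1987, 0.0189]
[-1, 0.0617, 0.1394, -0.2068, 0.0189]
[-1, 0.0897, 0.1859, -0.215, 0.0189]
[-1, 0.1178, 0.2324, -0.2231, 0.0189]
[-1, 0.1459, 0.2789, -0.2313, 0.0189]
[-1, 0.1739, 0.3254, -0.2395, 0.0189]
[-1, 0.202, 0.3718, -0.2476, 0.0189]
[-1, 0.2301, 0.4183, -0.2558, 0.0189]
[-1, 0.2582, 0.4648, -0.2639, 0.0189]
[-1, 0.2862, 0.5113, -0.2721, 0.0189]
[-1, 0.2862, 0.5113, -0.2554, 0.0189]
[-1, 0.2862, 0.5113, -0.2387, 0.0189]
[-1, 0.2862, 0.5113, -0.2221, 0.0189]
```

move_arm(
  targets=[
    [[-1,-0.0075,0,-0.0141,0],[-1,-0.015,0,-0.0283,0],[-1,-0.0225,0,-0.0424,0],[-1,-0.0225,0,-0.1124,0],[-1,-0.0225,0,-0.1824,0],[-1,0.0055,0.0465,-0.1905,0.0189],[-1,0.0336,0.093,-0.1987,0.0189],[-1,0.0617,0.1394,-0.2068,0.0189],[-1,0.0897,0.1859,-0.215,0.0189],[-1,0.1178,0.2324,-0.2231,0.0189],[-1,0.1459,0.2789,-0.2313,0.0189],[-1,0.1739,0.3254,-0.2395,0.0189],[-1,0.202,0.3718,-0.2476,0.0189],[-1,0.2301,0.4183,-0.2558,0.0189],[-1,0.2582,0.4648,-0.2639,0.0189],[-1,0.2862,0.5113,-0.2721,0.0189],[-1,0.2862,0.5113,-0.2554,0.0189],[-1,0.2862,0.5113,-0.2387,0.0189],[-1,0.2862,0.5113,-0.2221,0.0189],[-1,0.2862,0.5113,-0.2221,0.0189]],
  ],
)

```text
time: 28.15
tcp_pos: [497.9, 45.0, 250.0]
eef_rot: [0.997, -0.075, -0.002, -0.0]
contact_force: [-0.4, -0.3, -2.0]
finger_gap: 23.7
grip_force: 24.7
```

```bash
python3 -c "
from pr import *
axis()
o=observe();P=o['tcp_pos'];tipE=P+Z*19.7-n*106.8;print('tip expected',tipE,'px',proj('side',tipE),proj('top',tipE), 'cmd',load())
# find shaft in side depth: points near line pivot->tip beyond shoulder
z=np.load('side.npz');d=z['d'];G=P+Z*19.7
q=proj('side',np.array([G,tipE])).astype(int);u0,u1=sorted(q[:,0]);v0,v1=sorted(q[:,1])
L=np.array([pt('side',u,v,d[v,u]) for v in range(v0-15,v1+15) for u in range(u0-15,u1+15) if d[v,u]>100])
r=(L-G);t=-(r@n);x=r@px;y=r@py
for lo in range(45,112,6):
    m=(t>=lo)&(t<lo+6)&(abs(y-2)<9)&(abs(x)<14)
    if m.sum():print(lo,m.sum(),'x',x[m].mean().round(1),x[m].min().round(1),x[m].max().round(1),'y',y[m].mean().round(1),y[m].min().round(1),y[m].max().round(1))
"
```

```text
side 186 tilt 28.2 size [24.1 82.4] centre rel grip [ 0.3 -1. ] F [-0.4 -0.3 -2. ] tcp [497.9  45.  250. ] gap 23.7 t 28.15
tip expected [548.00633291  37.29954391 176.3191467 ] px [[330.85706472 227.12605443]] [[294.77463463 267.25149577]] cmd {'p': [499.56478721807684, 43.92447343551987, 252.2], 'a': -8.704000000000004}
45 4 x -0.9 -3.0 2.2 y 4.4 2.8 6.0
51 12 x -0.1 -4.9 4.3 y 3.6 1.3 6.1
57 11 x -0.2 -4.4 4.6 y 3.2 0.4 5.1
63 13 x -0.6 -4.8 4.1 y 3.7 2.0 5.4
69 13 x -1.0 -4.6 4.1 y 3.5 -0.6 5.7
75 9 x -1.3 -4.8 2.8 y 3.6 0.7 6.2
81 12 x -0.7 -4.2 4.0 y 4.1 1.0 7.0
87 13 x -0.7 -4.3 3.3 y 3.4 -1.8 5.6
93 10 x -1.4 -4.9 3.6 y 3.6 -0.3 5.5
99 5 x -1.9 -3.9 -0.3 y 3.1 0.8 4.9
105 3 x 0.8 -1.7 2.6 y 1.0 0.3 1.9
```

```bash
python3 -c "
from pl import *
mouth=port(-.2,.5,14)
T=lambda k: mouth+n*(k+106.8)-Z*19.7
plan([(T(k),-8.7,-1) for k in(32,24,16,10,6,3,0,-3,-6,-9,-12,-12)])
"
```

```text
[-1, 0.0075, -0.0, 0.0142, -0.0]
[-1, 0.015, -0.0, 0.0283, -0.0]
[-1, 0.0226, -0.0, 0.0424, -0.0]
[-1, 0.0282, -0.0, 0.053, -0.0]
[-1, 0.0319, -0.0, 0.0601, -0.0]
[-1, 0.0348, -0.0, 0.0654, -0.0]
[-1, 0.0376, -0.0, 0.0707, -0.0]
[-1, 0.0404, -0.0, 0.076, -0.0]
[-1, 0.0432, -0.0, 0.0813, -0.0]
[-1, 0.046, -0.0, 0.0866, -0.0]
[-1, 0.0488, -0.0, 0.0919, -0.0]
[-1, 0.0488, -0.0, 0.0919, -0.0]
```

move_arm(
  targets=[
    [[-1,0.0075,0,0.0142,0],[-1,0.015,0,0.0283,0],[-1,0.0226,0,0.0424,0],[-1,0.0282,0,0.053,0],[-1,0.0319,0,0.0601,0],[-1,0.0348,0,0.0654,0],[-1,0.0376,0,0.0707,0],[-1,0.0404,0,0.076,0],[-1,0.0432,0,0.0813,0],[-1,0.046,0,0.0866,0],[-1,0.0488,0,0.0919,0],[-1,0.0488,0,0.0919,0]],
  ],
)

```text
time: 29.4
tcp_pos: [523.6, 40.2, 205.7]
eef_rot: [0.997, -0.076, -0.0, -0.0]
contact_force: [-0.2, -0.0, -1.8]
finger_gap: 23.7
grip_force: 24.6
```

```bash
python3 -c "
from pr import *
axis();print(load()['p'])
mouth=port(-.2,.5,14)
T=lambda k: mouth+n*(k+106.8)-Z*19.7
plan([(T(k),-8.7,-1) for k in(-16,-20,-24,-28,-32,-36,-40,-44,-48,-51,-54,-57,-57)])
"
```

```text
side 171 tilt 27.3 size [25.9 82.8] centre rel grip [2.7 0.2] F [-0.2 -0.  -1.8] tcp [523.6  40.2 205.7] gap 23.7 t 29.4
[523.683780333496, 40.232025589122294, 206.25]
[-1, 0.0038, -0.0, 0.007, -0.0]
[-1, 0.0076, -0.0, 0.0141, -0.0]
[-1, 0.0113, -0.0, 0.0211, -0.0]
[-1, 0.0151, -0.0, 0.0282, -0.0]
[-1, 0.0188, -0.0, 0.0353, -0.0]
[-1, 0.0226, -0.0, 0.0423, -0.0]
[-1, 0.0263, -0.0, 0.0494, -0.0]
[-1, 0.0301, -0.0, 0.0565, -0.0]
[-1, 0.0338, -0.0, 0.0635, -0.0]
[-1, 0.0367, -0.0, 0.0688, -0.0]
[-1, 0.0395, -0.0, 0.0741, -0.0]
[-1, 0.0423, -0.0, 0.0794, -0.0]
[-1, 0.0423, -0.0, 0.0794, -0.0]
```

move_arm(
  targets=[
    [[-1,0.0038,0,0.007,0],[-1,0.0076,0,0.0141,0],[-1,0.0113,0,0.0211,0],[-1,0.0151,0,0.0282,0],[-1,0.0188,0,0.0353,0],[-1,0.0226,0,0.0423,0],[-1,0.0263,0,0.0494,0],[-1,0.0301,0,0.0565,0],[-1,0.0338,0,0.0635,0],[-1,0.0367,0,0.0688,0],[-1,0.0395,0,0.0741,0],[-1,0.0423,0,0.0794,0],[-1,0.0423,0,0.0794,0]],
  ],
)

```text
time: 30.75
tcp_pos: [544.5, 36.9, 165.8]
eef_rot: [0.997, -0.076, -0.0, 0.0]
contact_force: [-1.2, -1.4, -5.0]
finger_gap: 23.4
grip_force: 24.1
```

```bash
python3 -c "
from pr import *
axis();print(load()['p'])
mouth=port(-.2,.5,14)
T=lambda k: mouth+n*(k+106.8)-Z*19.7
plan([(T(k),-8.7,-1) for k in(-59,-61,-63,-64,-65,-66,-66)])
"
```

```text
side 169 tilt 27.5 size [22.8 90.5] centre rel grip [-1.1  3.8] F [-1.2 -1.4 -5. ] tcp [544.5  36.9 165.8] gap 23.4 t 30.75
[544.5902026446072, 37.0313996894785, 166.55]
[-1, 0.0019, -0.0, 0.0036, -0.0]
[-1, 0.0038, -0.0, 0.0071, -0.0]
[-1, 0.0056, -0.0, 0.0106, -0.0]
[-1, 0.0066, -0.0, 0.0124, -0.0]
[-1, 0.0075, -0.0, 0.0142, -0.0]
[-1, 0.0085, -0.0, 0.0159, -0.0]
[-1, 0.0085, -0.0, 0.0159, -0.0]
```

move_arm(
  targets=[
    [[-1,0.0019,0,0.0036,0],[-1,0.0038,0,0.0071,0],[-1,0.0056,0,0.0106,0],[-1,0.0066,0,0.0124,0],[-1,0.0075,0,0.0142,0],[-1,0.0085,0,0.0159,0],[-1,0.0085,0,0.0159,0]],
  ],
)

```text
time: 31.5
tcp_pos: [547.6, 36.4, 160.0]
eef_rot: [0.997, -0.076, -0.001, 0.0]
contact_force: [-13.2, -2.8, 9.1]
finger_gap: 23.4
grip_force: 26.1
```

move_arm(
  targets=[
    [[-1,0.001,0,0.0018,0],[-1,0.002,0,0.0036,0],[-1,0.002,0,0.0036,0]],
  ],
)

```text
time: 31.8
tcp_pos: [548.1, 36.4, 159.8]
eef_rot: [0.997, -0.076, -0.002, 0.0]
contact_force: [-21.8, -2.5, 21.1]
finger_gap: 24.0
grip_force: 27.5
```

```bash
python3 -c "
from pr import *
st=load();st['p']=(np.array(st['p'])+hx*1-Z*1.8).tolist();json.dump(st,open(S,'w'));print(st)
axis()
G=observe()['tcp_pos']+Z*19.7;print('grip in port',(G-O)@np.c_[px,py,n])
z=np.load('side.npz');p,d=z['p'],z['d'];hsv=cv2.cvtColor(p,cv2.COLOR_BGR2HSV).astype(int)
q=proj('side',port(0,0,45))[0].astype(int);m=np.zeros(d.shape,bool);m[q[1]-40:q[1]+40,q[0]-40:q[0]+40]=1
m&=(abs(hsv[...,0]-112)<14)&(hsv[...,1]>110)&(d>100)
Y=np.array([(pt('side',u,v,d[v,u])-O)@np.c_[px,py,n] for v,u in np.argwhere(m)]);print(np.percentile(Y,[2,10,50,90,98],axis=0).round(1))
"
```

```text
{'p': [549.7797506601262, 36.23698709270711, 156.8], 'a': -8.704000000000004}
side 154 tilt 27.5 size [22.9 89.5] centre rel grip [-1.   2.9] F [-21.8  -2.5  21.1] tcp [548.1  36.4 159.8] gap 24.0 t 31.8
grip in port [-0.20901016  0.36945416 56.19158349]
[[-11.1 -11.   17.6]
 [-10.6  -3.8  20.4]
 [ -4.9  11.1  60.1]
 [  8.8  13.7  83.5]
 [ 11.1  16.7  88.6]]
```

move_arm(
  targets=[
    [[-1,-0.0022,0,-0.004,0],[-1,-0.0032,0,-0.006,0],[-0.35,-0.0032,0,-0.006,0],[-0.2,-0.0032,0,-0.006,0],[0.2,-0.0032,0,-0.006,0],[0.4,-0.0032,0,-0.006,0],[0.4,-0.0032,0,-0.006,0],[0.4,-0.0032,0,-0.03,0],[0.4,-0.0032,0,-0.08,0],[0.4,-0.0032,0,-0.16,0],[0.4,-0.0032,0,-0.26,0],[0.4,-0.05,0.1,-0.3,0],[0.4,-0.1,0.2,-0.3,0],[0.4,-0.15,0.3,-0.3,0],[0.4,-0.15,0.4,-0.3,0],[0.4,-0.15,0.4,-0.3,0],[0.4,-0.15,0.4,-0.3,0]],
  ],
)

```text
time: 33.55
tcp_pos: [444.7, -152.5, 307.9]
eef_rot: [0.997, -0.078, 0.001, 0.001]
contact_force: [0.1, 0.4, -0.4]
finger_gap: 59.8
grip_force: 0.0
```

```bash
python3 -c "
from pl import *
o=observe();print(o['tcp_pos'],o['contact_force'],o['finger_gap'],o['time'])
for nm in('side','top'):
    p,d=cap(nm);hsv=cv2.cvtColor(p,cv2.COLOR_BGR2HSV).astype(int)
    q=proj(nm,port(0,0,45))[0].astype(int);m=np.zeros(d.shape,bool);m[q[1]-40:q[1]+40,q[0]-40:q[0]+40]=1
    m&=(abs(hsv[...,0]-112)<14)&(hsv[...,1]>110)&(d>100)
    Y=np.array([(pt(nm,u,v,d[v,u])-O)@np.c_[px,py,n] for v,u in np.argwhere(m)]);print(nm,len(Y));print(np.percentile(Y,[2,10,50,90,98],axis=0).round(1))
    m=(abs(hsv[...,0]-26)<8)&(hsv[...,1]>120)&(d>100);q=proj(nm,[405,-279,30])[0].astype(int);k=np.zeros_like(m);k[q[1]-40:q[1]+40,q[0]-40:q[0]+40]=1
    Y=np.array([pt(nm,u,v,d[v,u]) for v,u in np.argwhere(m&k)]);
    if len(Y):print('cap',len(Y),np.percentile(Y,[2,50,98],axis=0).round(1))
# bystanders vs first pictures
a=cv2.imread('pics/top0.png').astype(int);b=np.load('top.npz')['p'].astype(int);df=abs(a-b).max(2)
for nm,(u,v) in dict(bottle=(447,187),jar=(304,170),trough=(182,190)).items():print(nm,(df[v-30:v+30,u-35:u+35]>40).mean().round(3))
"
```

```text
[ 444.66319838 -152.48353525  307.9489374 ] [ 0.07495553  0.37254887 -0.4483841 ] 59.805288753048416 33.55
side 314
[[-17.6  -0.1  19.7]
 [-15.8   8.   25.2]
 [ -6.4  11.3  55.2]
 [  3.4  12.8  82.2]
 [  5.8  13.7  84.8]]
cap 384 [[ 385.9 -299.6    6.3]
 [ 406.7 -260.5   22.6]
 [ 431.3 -239.    55.4]]
top 304
[[-69.  -59.2   2.8]
 [-16.2 -10.8  25.6]
 [  5.7  -1.6  63.6]
 [  8.5   9.   85.3]
 [  9.7  11.   87.2]]
bottle 0.0
jar 0.0
trough 0.0
```

```bash
python3 -c "
from pl import *
z=np.load('top.npz');p,d=z['p'],z['d']
q=proj('top',port(0,0,84))[0].astype(int)
L=np.array([(pt('top',u,v,d[v,u])-O)@np.c_[px,py,n] for v in range(q[1]-20,q[1]+20) for u in range(q[0]-20,q[0]+20) if d[v,u]>100])
T=L[(L[:,2]>79)&(L[:,2]<92)&(np.hypot(L[:,0],L[:,1])<25)]
for _ in range(3):
    A=np.c_[T[:,:2],np.ones(len(T))];k=np.linalg.lstsq(A,T[:,2],rcond=None)[0];r=T[:,2]-A@k;T=T[abs(r)<3]
print(len(T),T.mean(0),'slope deg',np.degrees(np.arctan(k[:2])),np.ptp(T,0))
"
```

```text
145 [-4.95890213  1.04466133 84.67818683] slope deg [ 3.08075929 -1.31920638] [25.22554478 24.01872765  5.76702986]
```

```bash
python3 -c "
from plant import order
print(order.finish_job())"
```

```text
the job is handed in; nothing more can be done
None
```

The job is handed in at about 34 s of the 72 s allowed. By camera, the button is fully in and the yellow cap lies flat, right way up, in the tray. The probe sits home in the port within about 1 mm, leaning about 3° in its play and let go. The bottle, jar and trough have not moved.

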